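# Refit the hinge pin of a bench hold-down

## Robot

A 6-joint arm with a two-finger parallel gripper is mounted at the origin on a cart in front of the work surface, level with it; the furniture and walls round the work are solid. World frame = base frame: x ahead of the robot, y to its left, z up, the work surface at z = 0. Lengths are in mm, angles in rad, forces in N, time in s.
With the tool pointing down it reaches from about 350 to 775 mm from the base axis. Payload 7.3 kg.
Tool frame: the origin (TCP) lies at the very end of the fingers, on their centre line; the grasp point (between the pads) lies grip_point_offset behind it (grip_point_offset is the distance from the TCP to the grasp point, in mm); x points along the fingers, z is the direction in which the jaws open and shut, and the axes are right-handed (so a half turn about x gives the same grasp; the last joint's range is limited). The gripper opens to 92 mm and grips with 3 to 60 N. Pads are 19 mm wide; open, the fingers measure 130 mm over their backs; the gripper's body (75 mm by 190 mm) begins 47 mm behind the grasp point.
Start: joints at [1.164, 0.342, 1.524, -0, 1.275, -0.146], TCP at [135.357, 507.27, 226.741] pointing down, gripper open.
Joint ranges: [-2.53, 2.53], [-0.77, 2.02], [0.04, 2.7], [-1, 4.14], [0.28, 2.66], [-3.11, 3.11]. Speed limits (rad/s): [2.57, 2.57, 3.14, 3.14, 3.14, 3.14].

## Interface

Orientations are given as [roll, pitch, yaw] about the fixed x, y, z axes, in that order (R = Rz(yaw) Ry(pitch) Rx(roll)).
In Python, from plant import * gives the robot as it stands.
- The arm moves only by the tool send_rows, never from a script. Its argument "series" is text: rows parted by semicolons, each of 5 numbers parted by spaces: the gripper's target within -1 to 1 (fully open at 1, half-way at 0, shut at -1), then the shift along the tool's x, y, z in units of 30 mm (1.0 is 30 mm), then the turn about the tool's x in units of 5 degrees (1.0 is 5 degrees). A call has 1 to 8 rows; each row is the pose to reach, as a shift and turn from the pose commanded when the call began, along the tool's axes at that moment; what a row does not reach only later rows make up. A row lasts 1/8 s, in which the tool goes at most 62.5 mm and 10.7 degrees, less where a joint would pass 70% of its speed; a pose out of reach is approached as far as the arm can. A call with a gripper value outside its range is refused whole. The fingers move at their own pace and stop on an object; the grip force is fixed at half the most. Time passes only in rows, so rows that repeat a pose let the fingers close. It gives the time, the measured TCP pose, the force and the opening at its end, in the units of the state.
- get_obs(): the state, without advancing time (a new reading comes with each control period).
- capture(name): name is "scene" or "side" or "wrist"; returns a dict with "pixels" (480x640x3 uint8, red, green, blue), "mtx" (3x3 intrinsics, pixels), "k1" (the pictures are not rectified: a ray, as slopes to the right and down, at radius r is drawn at 1 + k1 r^2 times it, then the intrinsics apply), "R" (3x3) and "t" (3): a world point X has camera coordinates R X + t. Camera axes: x right, y down, z forward; pixel columns grow to the right and rows downward; lengths in mm; the calibration is good to about 2 mm. A picture is of the moment at which its call begins. There is no depth.
- close_job(): hands the job in, once; it reports no verdict.
Trained networks look in a picture, given as the dict that the camera call returned (one of the last four; its "shot" number tells which), for a name from the list of things; names that differ only in an ending like _2 or _b are one class to them, and where a whole thing is asked for, a point or a joint stands for the part that bears it (a point fixed in the world has none). Each returns a list of dicts, best first, with "score" (0 to 1); they miss things now and then, are a little off and sometimes report something else, mostly with a low value. They report only what shows in the picture. A call takes as long as a camera call. They do not tell look-alikes from the thing itself.
- cut_out(picture, thing): "pixels" (480x640 bool, what is visible of it).
- place_of(picture, thing): "point" ([x, y, z] in mm, in world coordinates, good to about 4 mm: a listed point, or the origin of a listed thing).
The state is a dict: "time": time; "joint_positions": joint angles; "dq": joint speeds; "tau": joint torques, N m; "tool_pos": TCP position; "tcp_rot": TCP orientation; "contact_force": force on the tool from outside, world axes, zero at the start; "moment": the same for the moment, N m; "grip_width": finger opening in mm.
Only numpy, scipy, OpenCV 4.12 (cv2) and the standard library are available. Lean on these libraries where they do the work, as an engineer would, in place of code of your own. Each camera call takes 0.05 s, during which the arm holds its last target.

## Task

Reassemble the hold-down fixture: lay the loose press bar in it, its holed end block between the two ears and its rubber pad down on the round anvil, then thread the hinge pin from either side through ear, bar and ear until its collar sits against the ear. The pin's knob is sunk in its rest, so at first only its shank can be gripped; pushing it home needs a second grip farther back. Leave the other things on the bench where they are.

Things in the scene. Friction and masses are not known exactly. Their poses are not given: they have to be found in the camera images.
- base_axis (a point): Fixed steel hold-down fixture. Point midway between its two ears on the line of their holes, 50 mm above the bench. y along the holes, x level from ears to anvil, z up. Ears: 36 mm along x, 14 mm thick, inner faces at y = +-22 mm, outer +-36, tops 68 mm above the bench; through holes 18 mm in diameter, chamfered 1.5 mm. Nothing stops the bar along x: bring its hole in line
- press_base: The fixture as a whole; origin on the bench under base_axis, same axes. Between the ears a flat saddle, 33 mm above the bench. Base plate 12 mm thick, x = -38 to +162 mm, y = -42 to +42 mm, bare bench beyond
- anvil (a point): Centre of the flat top of the fixture's round anvil, 40 mm across, 33 mm above the bench (level with the saddle), 130 mm from base_axis along x
- bar_grip (a point): Loose aluminium press bar, about 0.25 kg, 172 mm long, lying level on the bench, right way up. This point is the centre of its straight part, 20 mm above its underside: the place to grasp, 30 mm wide (y) and 20 mm high. x runs along the bar from the holed end block to the pad, z up
- bar_hole (a point): Centre of the cross hole of the press bar, 70 mm behind bar_grip along the bar and 17 mm above its underside. The hole runs along y, 18 mm in diameter, through an end block 34 x 40 (y) x 34 mm. Same axes as bar_grip. With the bar's underside on saddle and anvil the hole is at the height of the ears' holes
- bar_pad (a point): Underside of the black rubber pad (24 mm wide) of the press bar, 130 mm along x from bar_hole, level with the underside of the end block. Same axes
- press_bar: The press bar as a whole; origin 20 mm under bar_grip, same axes
- pin_mid (a point): Loose steel hinge pin, about 0.12 kg, lying level in its rest. Point on its axis, 36 mm ahead of the collar's face, 48 mm behind the tip; x from knob to tip. Shank 16 mm in diameter, 84 mm from collar to tip, last 8 mm tapering to 8 mm. Collar 26 mm across, 4 mm thick. Home, with the collar against an ear and the tip 12 mm out of the other, this point meets base_axis
- pin_knob (a point): Centre of the round black knob behind the pin's collar, on the axis, 57 mm behind pin_mid; 28 mm across, 34 mm long. Same axes as pin_mid. Half threaded and let go, the pin droops a few degrees
- pin_tip (a point): Tip of the pin, 48 mm ahead of pin_mid. Same axes
- hinge_pin: The pin as a whole; origin at pin_mid, same axes
- pin_rest: Fixed grey plastic pin rest, 150 x 52 mm, 50 mm high; x along the pin, origin on the bench. Pin axis 34 mm up, pin_mid at x = +15 mm. Knob and collar are sunk in a close pocket (x = -75 to -19 mm) and cannot be gripped there; the tip lies in a fork (x = 56 to 64 mm). Between them the shank is free, 18 mm above the 8 mm floor. The pin lifts straight up
- tape_roll: Bystander: roll of brown packing tape lying flat, 114 mm across, 48 high. Origin at the centre of its underside
- glue_bottle: Bystander: white glue bottle with red nozzle, 121 mm high, standing. Origin at the centre of its underside
- header_cards: Bystander: stack of grey cards lying flat, 157 x 120 mm, 11 high. Origin at the centre of its underside
- whisk_head: Bystander: small wire whisk head with a stem, lying, 144 mm long, 39 high. Origin at the centre of its underside
- grip_2: Bystander: teal tool handle lying on the bench, 170 mm long. Origin at the centre of its underside
Mind the look-alikes: they are no part of the job. Of the things that look like the press_base, the larger one is meant.

How it is judged:
By the outcome, as a careful person would: the job done as asked, in the order asked, and still so for the second after the job is handed in, with the robot touching nothing.
It also fails if it takes over 72 s, if anything falls off the work surface, if the arm or the gripper's body presses on something with over 40 N, if the wrist force passes 120 N, or if a joint passes its speed limit or range.

## Working session

There is one attempt and no reset: what is moved stays moved. The work goes in short steps, Python scripts to look and compute and a tool call to move; the robot and the scene stay as the last step left them, time stands still between calls to the robot, and variables do not carry over. Pictures are saved under pics/ and viewed, and the job is handed in when it is done.

Besides the shell and the picture viewer there is one more tool, called after "Call:" by a JSON object that holds its "method" and its "body", one argument or row to a line. send_rows: Moves the arm, as the interface text tells. Its arguments: {"type":"object","properties":{"series":{"type":"string"}},"required":["series"]}

```bash
ls; mkdir -p pics; python3 - <<'E'
from plant import *
import cv2,pickle
o=get_obs();print(o)
P={}
for n in("scene","side","wrist"):
    c=capture(n);P[n]=c
    cv2.imwrite(f"pics/{n}0.png",c["pixels"][:,:,::-1])
    print(n,c["mtx"].tolist(),c["k1"],c["R"].tolist(),c["t"].tolist())
    if n!="wrist":
        for th in("base_axis","anvil","bar_grip","bar_hole","bar_pad","pin_mid","pin_knob","pin_tip","pin_rest","press_base"):
            for d in place_of(c,th)[:3]: print(n,th,[round(float(v),1) for v in d["point"]],round(d["score"],2))
pickle.dump(P,open("p0.pkl","wb"))
E
```

```text
pics
{'time': 0.0, 'joint_positions': array([ 1.16396871e+00,  3.42731150e-01,  1.52502996e+00, -5.43555298e-05,
        1.27541148e+00, -1.45987837e-01]), 'dq': array([ 0.00108822, -0.00243832,  0.00119229, -0.00042373, -0.00111589,
       -0.00040849]), 'tau': array([ 5.28597193e-04, -4.31254184e+01, -2.44214594e+01,  7.18453154e-02,
        5.60741080e-02, -1.41534629e-04]), 'tool_pos': array([135.21378669, 506.85438076, 226.03608447]), 'tcp_rot': array([ 3.02849079,  1.56921554, -1.9447221 ]), 'contact_force': array([-0.05565943,  0.39605339,  0.10831606]), 'moment': array([-0.00474151,  0.03161463,  0.03530825]), 'grip_width': 91.98305547183074}
scene [[617.9580389624241, 0.0, 321.31407698038623], [0.0, 617.9580389624241, 238.52694610440906], [0.0, 0.0, 1.0]] -0.04423828692944177 [[0.8890357679350238, -0.4575873703473215, -0.015139413159215347], [-0.2170861498023505, -0.39219667692831583, -0.893898970896811], [0.40309925191715945, 0.797994714960575, -0.4480127542814122]] [-489.3542045839092, 186.0168156341146, 1769.674635815184]
scene base_axis [441.1, 186.8, 33.6] 0.73
scene ba
[... 1159 characters left out ...]
52.3, 297.6, -0.9] 0.6
side pin_mid [494.8, -281.0, 35.4] 0.51
side pin_knob [532.2, -303.6, 37.3] 0.68
side pin_tip [535.1, -304.1, 36.8] 0.42
side pin_rest [436.4, -255.7, 36.7] 0.68
side pin_rest [477.8, -277.3, 0.6] 0.64
side press_base [440.6, 185.3, -2.9] 0.66
side press_base [478.4, 8.6, 3.1] 0.61
wrist [[370.9100351025836, 0.0, 317.92653459365494], [0.0, 370.9100351025836, 242.70993405456989], [0.0, 0.0, 1.0]] 0.008297770572305067 [[0.25818041220081517, 0.9660967203277605, 4.1566399688881684e-05], [0.9257279969860207, -0.2474045511755052, 0.2860396190283788], [0.27635222154357736, -0.07381134756658496, -0.9582177908066295]] [-524.3516835216137, -34.47557661074159, 389.95063824273166]
```

View pics/scene0.png

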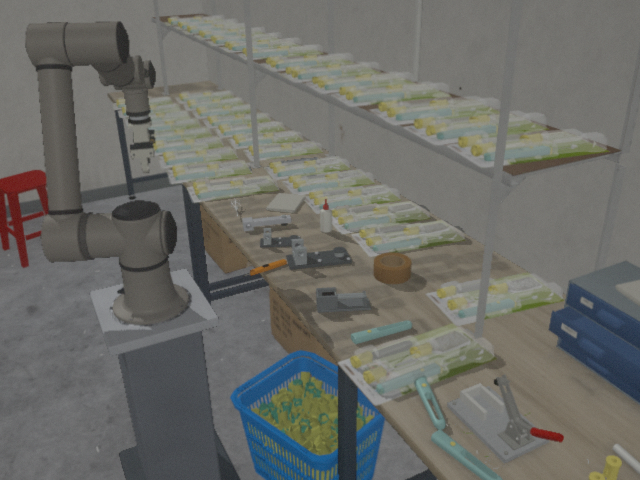

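View pics/side0.png

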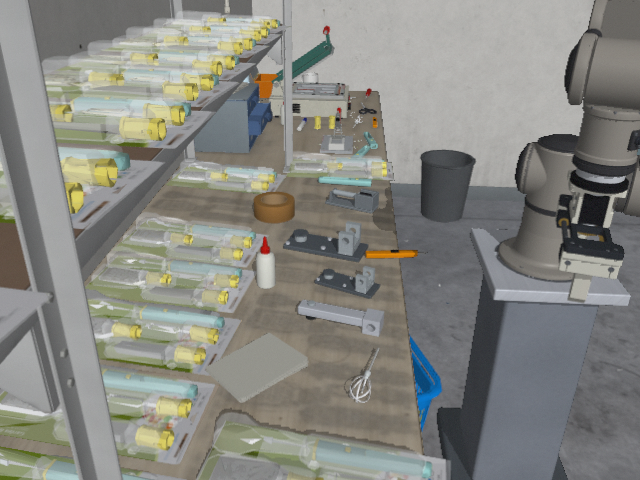

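View pics/wrist0.png

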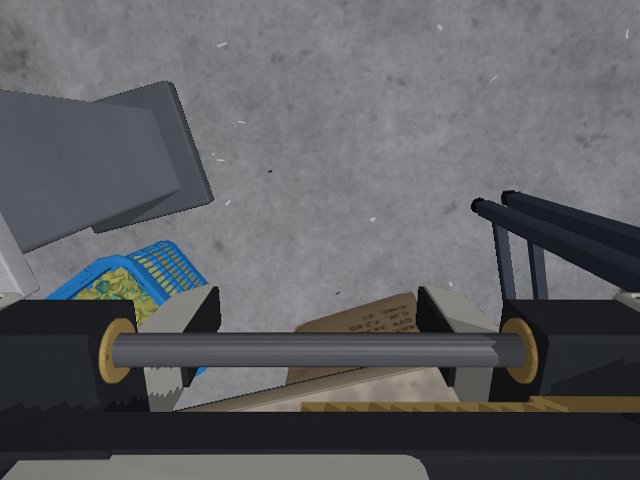

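Candidates. Fixture: large one at scene (318,257)/side (325,242); small look-alike at scene (283,241)/side (347,282). I choose the large one, at about (478,13). Bar: light part at scene (265,224)/side (340,317). Pin: in the rest at scene (340,300)/side (350,200). I'll check these in close crops.

```bash
cat > h.py <<'E'
from plant import *
import plant, numpy as np, cv2
from scipy.spatial.transform import Rotation as Ro
def T(o=None):
    o=o or get_obs()
    return np.array(o["tool_pos"]),Ro.from_euler("xyz",o["tcp_rot"]).as_matrix(),o
def proj(c,X):
    X=np.atleast_2d(np.array(X,float));p=X@np.array(c["R"]).T+np.array(c["t"])
    s=p[:,:2]/p[:,2:];s=s*(1+c["k1"]*(s**2).sum(1,keepdims=True));m=np.array(c["mtx"])
    return np.c_[s[:,0]*m[0,0]+m[0,2],s[:,1]*m[1,1]+m[1,2]]
def unproj(c,uv,z):
    m=np.array(c["mtx"]);uv=np.atleast_2d(np.array(uv,float))
    d=np.c_[(uv[:,0]-m[0,2])/m[0,0],(uv[:,1]-m[1,2])/m[1,1]];s=d.copy()
    for _ in range(8): s=d/(1+c["k1"]*(s**2).sum(1,keepdims=True))
    R=np.array(c["R"]);C=-R.T@np.array(c["t"]);r=np.c_[s,np.ones(len(s))]@R
    return C+r*((z-C[2])/r[:,2])[:,None]
def plan(tcp,jaw_deg=None):
    """tcp world target; jaw_deg world yaw of the jaw axis (mod 180)"""
    p,R,o=T();d=R.T@(np.array(tcp)-p)/30
    j=np.degrees(np.arctan2(R[1,2],R[0,2]));turn=0
    if jaw_deg is not None:
        turn=-((jaw_deg-j+90)%180-90)  # tool x down: +turn lowers world yaw
    print("tcp",p.round(1),"jaw",round(j,2),"tilt",R[:,0].round(4),"q6",round(o["joint_positions"][5],2),"| shift",d.round(3),"turn units",round(turn/5,3))
E
python3 - <<'E'
from h import *
print([n for n in dir(plant) if not n.startswith("_")])
print(getattr(plant,"grip_point_offset",None))
import pickle
P=pickle.load(open("p0.pkl","rb"))
for n,b in(("scene",(225,190,190,140)),("side",(240,170,160,175))):
    x,y,w,h=b
    im=P[n]["pixels"][y:y+h,x:x+w,::-1]
    cv2.imwrite(f"pics/{n}c.png",cv2.resize(im,None,fx=4,fy=4,interpolation=cv2.INTER_CUBIC)[:600,:800])
c=P["wrist"];R,t=np.array(c["R"]),np.array(c["t"]);C=-R.T@t
p,Rt,o=T();print("cam in tool",Rt.T@(C-p),(Rt.T@R.T).round(3))
plan([490,312,200],75.5)
E
```

```text
['Unreachable', 'capture', 'close_job', 'cut_out', 'get_obs', 'grip_point_offset', 'place_of']
18.8
cam in tool [-156.80067355   78.31635429   -0.65035438] [[ 0.    -0.286  0.958]
 [-0.    -0.958 -0.286]
 [ 1.    -0.    -0.   ]]
tcp [135.4 507.3 226.7] jaw 75.06 tilt [ 0.e+00  1.e-04 -1.e+00] q6 -0.15 | shift [  0.891 -13.1    -3.241] turn units -0.089
```

View pics/scenec.png

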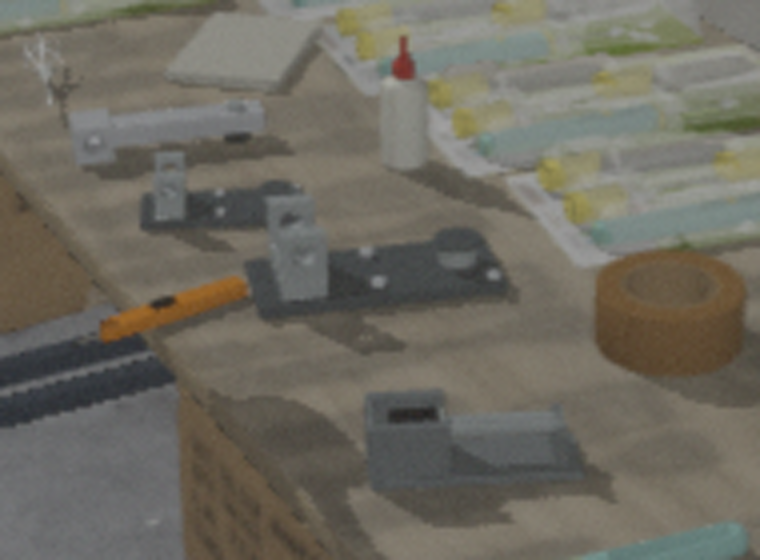

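View pics/sidec.png

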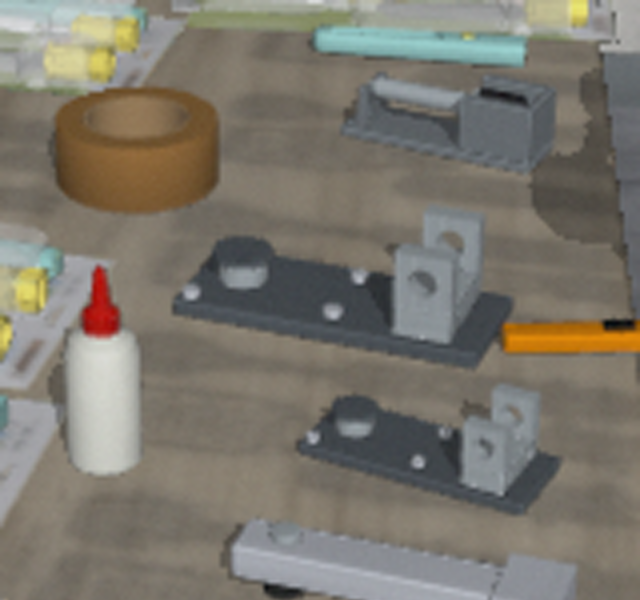

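Call:
{"method": "send_rows", "body": {
  "series": "1 0.4 -13.1 -3.24 -0.1;1 0.4 -13.1 -3.24 -0.1;1 0.4 -13.1 -3.24 -0.1;1 0.4 -13.1 -3.24 -0.1;1 0.4 -13.1 -3.24 -0.1;1 0.4 -13.1 -3.24 -0.1;1 0.4 -13.1 -3.24 -0.1;1 0.4 -13.1 -3.24 -0.1"
}}

```text
time: 2.15
tool_pos: [491.7, 310.5, 214.1]
tcp_rot: [2.598, 1.57, -2.37]
contact_force: [0.2, 0.3, -0.4]
grip_width: 91.8
```

```bash
cat > look.py <<'E'
from h import *
import sys,pickle
name=sys.argv[1]; ths=sys.argv[2:]
c=capture("wrist");cv2.imwrite(f"pics/{name}.png",c["pixels"][:,:,::-1]);pickle.dump(c,open(f"{name}.pkl","wb"))
for th in ths:
    for d in place_of(c,th)[:2]: print(th,np.round(d["point"],1),round(d["score"],2),proj(c,d["point"]).round(0))
plan(T()[0])
E
python3 look.py w1 bar_grip bar_hole bar_pad
```

```text
bar_grip [553.4 296.6  -3.5] 0.75 [[321. 269.]]
bar_grip [488.9 312.9  15.9] 0.59 [[320. 212.]]
bar_hole [425.1 333.3  18.1] 0.59 [[324. 141.]]
bar_hole [476.8  18.5  -2.5] 0.53 [[ 50. 266.]]
bar_pad [553.9 292.9   0. ] 0.56 [[317. 272.]]
tcp [489.  312.7 214.8] jaw 75.63 tilt [-3.e-04  2.e-04 -1.e+00] q6 -0.88 | shift [0. 0. 0.] turn units 0.0
```

View pics/w1.png

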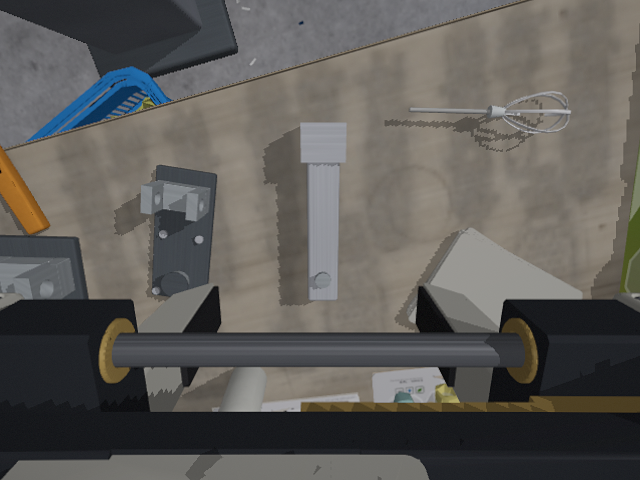

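```bash
python3 - <<'E'
from h import *
import pickle
c=pickle.load(open("w1.pkl","rb"))
im=c["pixels"][110:310,270:370,::-1]
cv2.imwrite("pics/w1c.png",cv2.resize(im,None,fx=3,fy=3,interpolation=cv2.INTER_NEAREST))
q=unproj(c,[(300,123),(347,122),(346,163),(301,164)],34);print(q.round(1),q.mean(0))
q2=unproj(c,[(309,299),(337,299)],30);print(q2.round(1),q2.mean(0))
d=q2.mean(0)-q.mean(0);print(np.degrees(np.arctan2(d[1],d[0])),np.linalg.norm(d[:2]))
E
```

```text
[[404.6 316.5  34. ]
 [414.1 356.   34. ]
 [447.6 347.1  34. ]
 [438.4 308.1  34. ]] [426.19120667 331.91398239  34.        ]
[[569.  280.3  30. ]
 [576.1 307.5  30. ]] [572.50530772 293.86820226  30.        ]
-14.57572514626491 151.1796863073207
```

View pics/w1c.png

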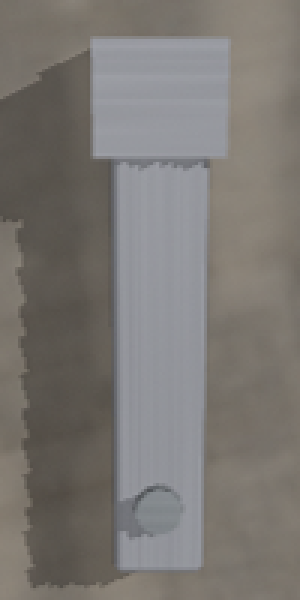

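```bash
python3 - <<'E'
from h import *
plan([492,314.5,4],75.4)
E
```

```text
tcp [489.  312.7 214.8] jaw 75.63 tilt [-3.e-04  2.e-04 -1.e+00] q6 -0.88 | shift [ 7.028 -0.085  0.082] turn units 0.046
```

Call:
{"method": "send_rows", "body": {
  "series": "0.4 1.5 -0.08 0.08 0.05;0.4 3.2 -0.08 0.08 0.05;0.4 4.8 -0.08 0.08 0.05;0.4 6 -0.08 0.08 0.05;0.4 6.7 -0.08 0.08 0.05;0.4 7.0 -0.08 0.08 0.05;0.4 7.0 -0.08 0.08 0.05;-1 7.0 -0.08 0.08 0.05"
}}

```text
time: 3.35
tool_pos: [493.4, 314.4, 5.9]
tcp_rot: [-0.841, 1.569, 0.474]
contact_force: [-1.2, -0.4, -0.2]
grip_width: 58.4
```

Call:
{"method": "send_rows", "body": {
  "series": "-1 0 0 0 0;-1 0 0 0 0;-1 0 0 0 0"
}}

```text
time: 3.72
tool_pos: [493.1, 313.9, 5.0]
tcp_rot: [-0.619, 1.57, 0.695]
contact_force: [-0.7, -0.8, 2.4]
grip_width: 29.8
```

```bash
python3 - <<'E'
from h import *
plan([535,135,190],75.4)
E
```

```text
tcp [493.1 313.9   5. ] jaw 75.3 tilt [ 6.e-04  5.e-04 -1.e+00] q6 -0.88 | shift [-6.167 -2.866 -5.409] turn units -0.021
```

Call:
{"method": "send_rows", "body": {
  "series": "-1 -0.8 0 0 0;-1 -2 0 0 0;-1 -4 0 0 0;-1 -5.5 -1 -1.5 0;-1 -6.1 -2 -3 0;-1 -6.1 -2.9 -4.6 0;-1 -6.1 -2.9 -5.4 0;-1 -6.1 -2.9 -5.4 0"
}}

```text
time: 4.72
tool_pos: [535.6, 133.2, 187.5]
tcp_rot: [1.978, 1.57, -2.994]
contact_force: [0.0, -0.1, -2.0]
grip_width: 29.6
```

```bash
python3 look.py w2 base_axis anvil press_base
```

```text
base_axis [478.   13.   45.8] 0.83 [[157. 201.]]
press_base [476.3  16.   -3.3] 0.95 [[181. 189.]]
press_base [444.3 187.3  -3.4] 0.66 [[352. 104.]]
tcp [535.9 136.  187.6] jaw 75.37 tilt [-2.e-04  4.e-04 -1.e+00] q6 -1.21 | shift [0. 0. 0.] turn units 0.0
```

View pics/w2.png

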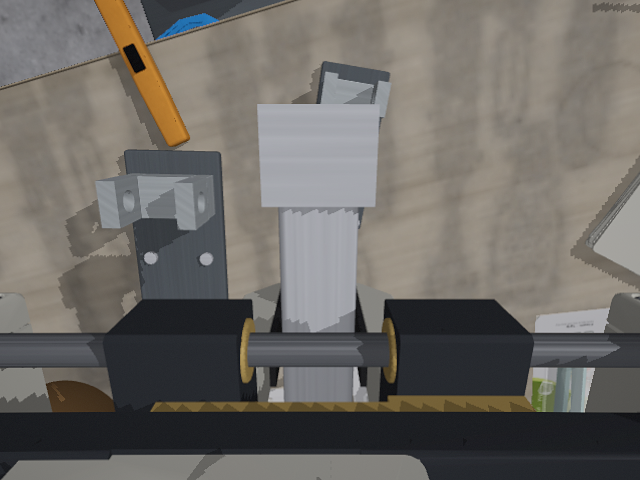

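```bash
python3 - <<'E'
from h import *
import pickle
c=pickle.load(open("w2.pkl","rb"))
im=c["pixels"][140:300,80:240,::-1]
cv2.imwrite("pics/w2c.png",cv2.resize(im,None,fx=3.75,fy=3.75,interpolation=cv2.INTER_CUBIC))
im=c["pixels"][90:220,245:395,::-1]
cv2.imwrite("pics/w2d.png",cv2.resize(im,None,fx=4,fy=4,interpolation=cv2.INTER_CUBIC))
E
```

```text
(no output)
```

View pics/w2c.png

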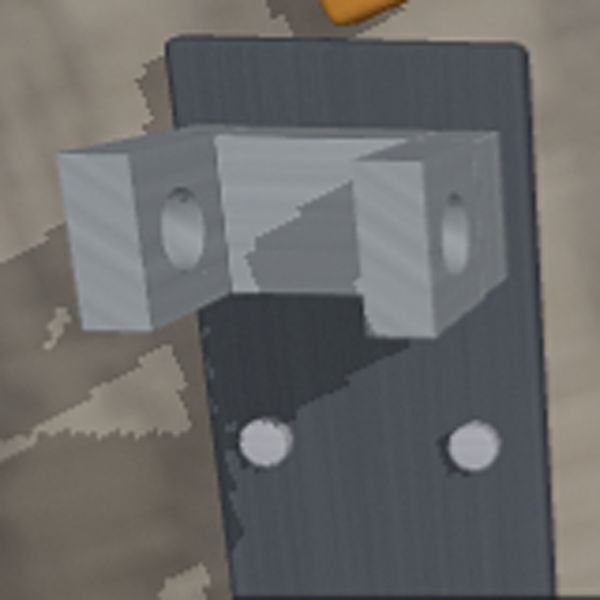

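View pics/w2d.png

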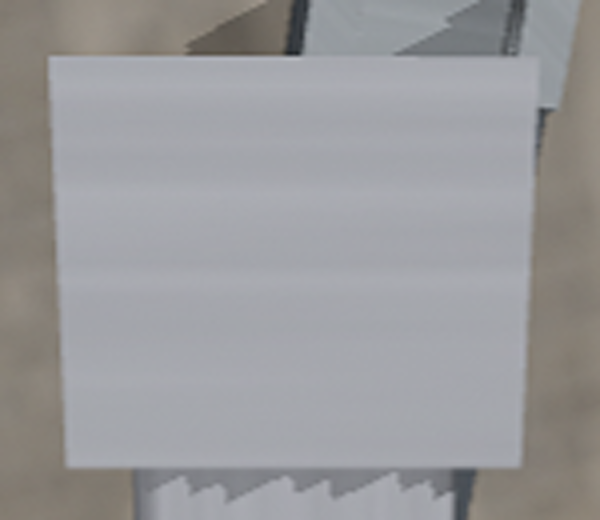

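```bash
cat > fit.py <<'E'
from h import *
from scipy.optimize import least_squares
def fitp(c,local,uv,x0,zfree=False):
    local=np.array(local,float);uv=np.array(uv,float)
    def w(p):
        a=p[2];X=local.copy()
        X[:,0]=p[0]+local[:,0]*np.cos(a)-local[:,1]*np.sin(a)
        X[:,1]=p[1]+local[:,0]*np.sin(a)+local[:,1]*np.cos(a)
        if len(p)>3: X[:,2]+=p[3]
        return X
    r=least_squares(lambda p:(proj(c,w(p))-uv).ravel(),x0)
    return r.x,r.fun.reshape(-1,2)
E
python3 - <<'E'
from fit import *
import pickle
c=pickle.load(open("w2.pkl","rb"))
E=[(-18,-36,68),(-18,-22,68),(18,-22,68),(18,-36,68),(-18,22,68),(-18,36,68),(18,36,68),(18,22,68),(-38,-42,12),(-38,42,12)]
uv=np.array([(58,155),(130,151),(152,331),(83,331),(355,157),(422,160),(435,337),(368,334),(165,38),(527,43)])/3.75+[80,140]-.4
for x0 in([478,13,-.25],[478,13,-.25,0]):
    p,r=fitp(c,E,uv,x0);print(p.round(1),np.degrees(p[2]),r.round(1).tolist())
B=[(-17,-20,34),(-17,20,34),(17,20,34),(17,-20,34)]
ub=np.array([(49,57),(539,57),(522,467),(66,467)])/4+[245,90]-.4
p,r=fitp(c,B,ub,[465,150,-.25,183]);print("block",p.round(1),np.degrees(p[2]),r.round(1).tolist())
tp,R,o=T()
a=p[2];print("tcp rel to hole in bar axes",np.array([[np.cos(a),np.sin(a)],[-np.sin(a),np.cos(a)]])@(tp[:2]-p[:2]))
E
```

```text
[ 4.778e+02  1.440e+01 -3.000e-01] -16.219054732500254 [[-0.0, -0.8], [-0.1, 0.7], [0.3, -0.0], [0.3, -0.5], [-0.2, 0.6], [0.9, 0.2], [0.9, 0.1], [0.4, 0.5], [-1.7, -1.0], [-1.1, 0.2]]
[ 4.778e+02  1.410e+01 -3.000e-01 -8.000e-01] -16.237813760523245 [[0.1, -0.8], [0.0, 0.7], [0.4, -0.1], [0.4, -0.6], [-0.3, 0.6], [0.8, 0.3], [0.7, 0.0], [0.3, 0.4], [-1.6, -0.9], [-1.2, 0.3]]
block [ 4.677e+02  1.507e+02 -3.000e-01  1.812e+02] -14.8833354576068 [[-0.0, -0.1], [0.0, -0.1], [-0.3, 0.2], [0.3, 0.2]]
tcp rel to hole in bar axes [69.65825513  3.35548514]
```

```bash
python3 - <<'E'
from h import *
plan([545.5,-2.5,90],74.0)
E
```

```text
tcp [535.9 136.  187.6] jaw 75.37 tilt [-2.e-04  4.e-04 -1.e+00] q6 -1.21 | shift [ 3.25  -1.476 -4.388] turn units 0.275
```

Call:
{"method": "send_rows", "body": {
  "series": "-1 0 -0.7 -1.5 0.28;-1 0 -1.48 -3 0.28;-1 0 -1.48 -4.39 0.28;-1 1.5 -1.48 -4.39 0.28;-1 2.7 -1.48 -4.39 0.28;-1 3.25 -1.48 -4.39 0.28;-1 3.25 -1.48 -4.39 0.28;-1 3.25 -1.48 -4.39 0.28"
}}

```text
time: 5.92
tool_pos: [546.3, -3.1, 91.0]
tcp_rot: [-1.36, 1.569, -0.069]
contact_force: [0.5, 0.7, -1.3]
grip_width: 29.8
```

```bash
python3 look.py w3;python3 - <<'E'
from h import *
import pickle
c=capture("side");pickle.dump(c,open("s3.pkl","wb"))
cv2.imwrite("pics/s3.png",cv2.resize(c["pixels"][180:290,260:400,::-1],None,fx=5,fy=5,interpolation=cv2.INTER_CUBIC))
E
```

```text
tcp [546.4  -3.3  91.3] jaw 73.96 tilt [ 2.1e-03 -2.0e-04 -1.0e+00] q6 -1.44 | shift [0. 0. 0.] turn units 0.0
```

View pics/w3.png

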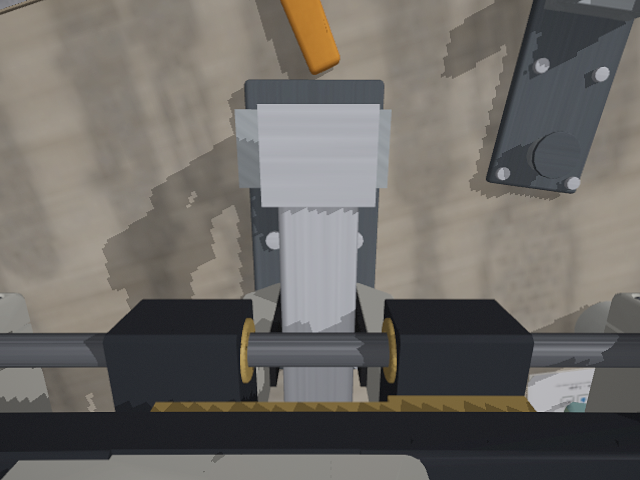

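View pics/s3.png

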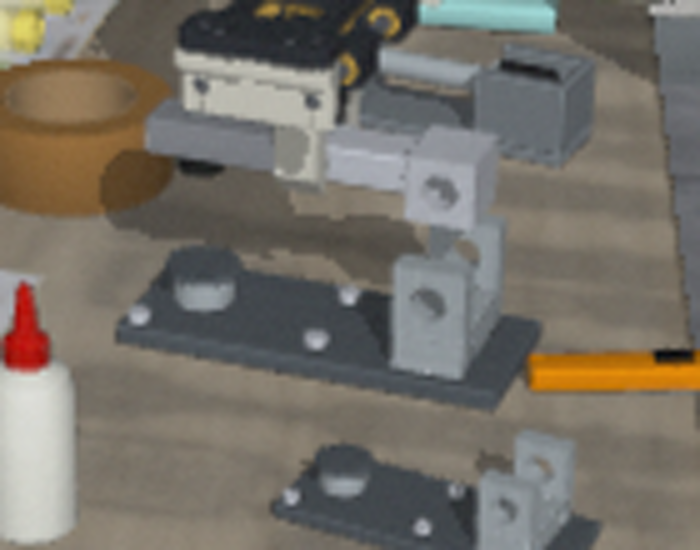

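```bash
python3 - <<'E'
from h import *
import pickle
c=pickle.load(open("w3.pkl","rb"))
im=c["pixels"][70:220,225:405,::-1]
cv2.imwrite("pics/w3c.png",cv2.resize(im,None,fx=4,fy=4,interpolation=cv2.INTER_CUBIC))
E
```

```text
(no output)
```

View pics/w3c.png

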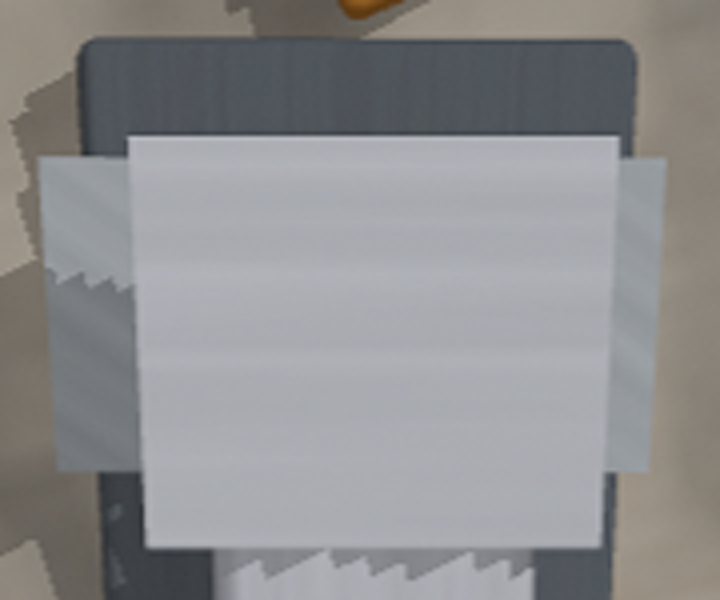

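```bash
python3 - <<'E'
from fit import *
import pickle
c=pickle.load(open("w3.pkl","rb"))
E=[(-18,-36,68),(-18,36,68),(18,36,68),(18,-36,68),(-38,-42,12),(-38,42,12)]
uv=np.array([(40,156),(665,158),(648,470),(58,470),(78,38),(636,40)])/4+[225,70]-.4
B=[(-17,-20,34),(-17,20,34),(17,20,34),(17,-20,34)]
ub=np.array([(128,137),(619,137),(602,547),(147,547)])/4+[225,70]-.4
b,r=fitp(c,B,ub,[475,15,-.25,85]);print("block",b.round(1),np.degrees(b[2]),r.round(1).tolist())
for n in(4,6):
  p,r=fitp(c,E[:n],uv[:n],[478,13,-.25]);print(p.round(1),np.degrees(p[2]),r.round(1).tolist())
  p,r=fitp(c,E[:n],uv[:n],[478,13,-.25,0]);print(p.round(1),np.degrees(p[2]),r.round(1).tolist())
  a=p[2];print("block-fixture in fixture axes",np.array([[np.cos(a),np.sin(a)],[-np.sin(a),np.cos(a)]])@(b[:2]-p[:2]))
E
```

```text
block [ 4.787e+02  1.570e+01 -3.000e-01  8.460e+01] -15.991779639285582 [[0.1, -0.1], [0.0, -0.2], [-0.3, 0.1], [0.1, 0.2]]
[ 4.777e+02  1.340e+01 -3.000e-01] -16.15265807176351 [[-0.9, -0.3], [0.9, -0.4], [0.7, 0.6], [-0.6, 0.4]]
[ 4.778e+02  1.340e+01 -3.000e-01 -1.900e+00] -16.15402220208533 [[-0.1, 0.1], [0.0, -0.1], [-0.1, 0.2], [0.1, -0.1]]
block-fixture in fixture axes [0.27820724 2.47359319]
[ 4.78e+02  1.33e+01 -3.00e-01] -16.168218972491673 [[-0.9, 0.3], [0.8, 0.1], [0.6, 1.2], [-0.6, 0.9], [-2.1, -1.1], [2.1, -1.3]]
[ 4.779e+02  1.330e+01 -3.000e-01 -3.000e+00] -16.171707761035183 [[0.5, 0.5], [-0.5, 0.4], [-0.6, 0.1], [0.6, -0.2], [-1.1, -0.5], [1.2, -0.7]]
block-fixture in fixture axes [0.12756502 2.49483856]
```

Call:
{"method": "send_rows", "body": {
  "series": "-1 0 0 -0.08 0.03;-1 0.3 0 -0.08 0.03;-1 0.6 0 -0.08 0.03;-1 0.6 0 -0.08 0.03"
}}

```text
time: 6.52
tool_pos: [544.1, -5.9, 71.0]
tcp_rot: [1.658, 1.568, 2.945]
contact_force: [-0.4, -0.0, -2.3]
grip_width: 29.8
```

```bash
python3 look.py w4;python3 - <<'E'
from h import *
import pickle
c=pickle.load(open("w4.pkl","rb"))
im=c["pixels"][70:220,225:405,::-1]
cv2.imwrite("pics/w4c.png",cv2.resize(im,None,fx=4,fy=4,interpolation=cv2.INTER_CUBIC))
E
```

```text
tcp [544.5  -5.9  71.5] jaw 73.75 tilt [-1.4e-03  3.0e-04 -1.0e+00] q6 -1.44 | shift [0. 0. 0.] turn units 0.0
```

View pics/w4c.png

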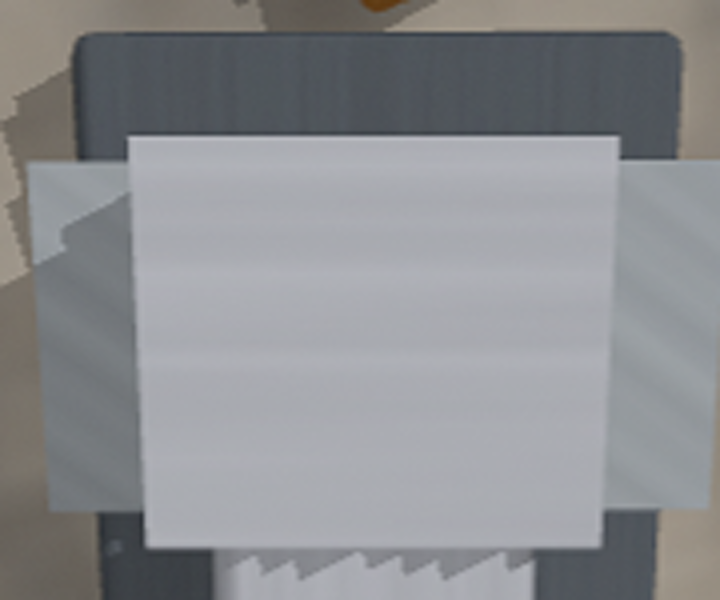

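```bash
python3 - <<'E'
from fit import *
import pickle
c=pickle.load(open("w4.pkl","rb"))
E=[(-18,-36,68),(-18,36,68),(18,36,68),(18,-36,68),(-38,-42,12),(-38,42,12)]
uv=np.array([(28,161),(722,160),(711,508),(50,511),(74,32),(682,32)])/4+[225,70]-.4
B=[(-17,-20,34),(-17,20,34),(17,20,34),(17,-20,34)]
ub=np.array([(128,137),(619,137),(602,547),(147,547)])/4+[225,70]-.4
b,r=fitp(c,B,ub,[475,15,-.25,65]);print("block",b.round(1),np.degrees(b[2]),r.round(1).tolist())
for n in(4,6):
  p,r=fitp(c,E[:n],uv[:n],[478,13,-.25,0]);print(p.round(1),np.degrees(p[2]),r.round(1).tolist())
  a=p[2];print("block-fixture in fixture axes",np.array([[np.cos(a),np.sin(a)],[-np.sin(a),np.cos(a)]])@(b[:2]-p[:2]))
E
```

```text
block [ 4.767e+02  1.310e+01 -3.000e-01  6.490e+01] -16.207627939891687 [[0.2, -0.1], [-0.0, -0.2], [-0.3, 0.1], [0.1, 0.2]]
[ 4.778e+02  1.320e+01 -3.000e-01 -2.100e+00] -15.954704499758273 [[-0.3, 0.5], [1.2, -0.3], [-1.2, -0.2], [0.2, -0.1]]
block-fixture in fixture axes [-1.05822052 -0.38238991]
[ 4.779e+02  1.320e+01 -3.000e-01 -3.000e+00] -16.097318432512456 [[0.5, 0.7], [0.9, 0.4], [-1.6, -0.1], [0.7, -0.4], [-1.7, -0.2], [1.0, -0.7]]
block-fixture in fixture axes [-1.17136164 -0.45364823]
```

Call:
{"method": "send_rows", "body": {
  "series": "-1 0.15 -0.04 0.013 0.0;-1 0.4 -0.04 0.013 0;-1 0.7 -0.04 0.013 0;-1 0.9 -0.04 0.013 0;-1 1.0 -0.04 0.013 0;-1 1.06 -0.04 0.013 0;-1 1.1 -0.04 0.013 0;-1 1.1 -0.04 0.013 0"
}}

```text
time: 7.58
tool_pos: [546.2, -5.9, 39.3]
tcp_rot: [-1.152, 1.571, 0.135]
contact_force: [-0.0, -0.2, -2.8]
grip_width: 29.5
```

Call:
{"method": "send_rows", "body": {
  "series": "-1 0.05 0 0 0;-1 0.05 0 0 0;0.2 0.05 0 0 0;0.2 0.05 0 0 0;0.2 0.05 0 0 0"
}}

```text
time: 8.2
tool_pos: [546.2, -5.9, 37.7]
tcp_rot: [-0.958, 1.571, 0.329]
contact_force: [-0.3, 0.3, -0.3]
grip_width: 52.9
```

Call:
{"method": "send_rows", "body": {
  "series": "0.3 -0.5 0 0 0;0.3 -2 0 0 0;0.3 -3.8 0 0 0;0.3 -5 0 0 0;0.3 -5 0 0 0"
}}

```text
time: 8.82
tool_pos: [547.9, -6.1, 192.0]
tcp_rot: [-1.427, 1.563, -0.139]
contact_force: [0.4, 0.0, -0.0]
grip_width: 59.9
```

```bash
python3 look.py w5;python3 - <<'E'
from h import *
import pickle
c=pickle.load(open("w5.pkl","rb"))
cv2.imwrite("pics/w5c.png",cv2.resize(c["pixels"][100:300,220:420,::-1],None,fx=3,fy=3,interpolation=cv2.INTER_CUBIC))
c=capture("side");pickle.dump(c,open("s5.pkl","wb"))
cv2.imwrite("pics/s5.png",cv2.resize(c["pixels"][180:290,260:400,::-1],None,fx=5,fy=5,interpolation=cv2.INTER_CUBIC))
E
```

```text
tcp [546.7  -6.  189.8] jaw 73.76 tilt [ 3.8e-03 -5.0e-04 -1.0e+00] q6 -1.44 | shift [0. 0. 0.] turn units 0.0
```

View pics/w5.png

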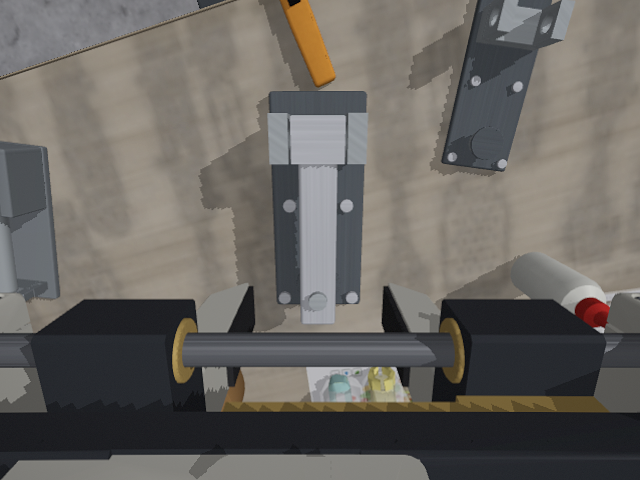

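View pics/s5.png

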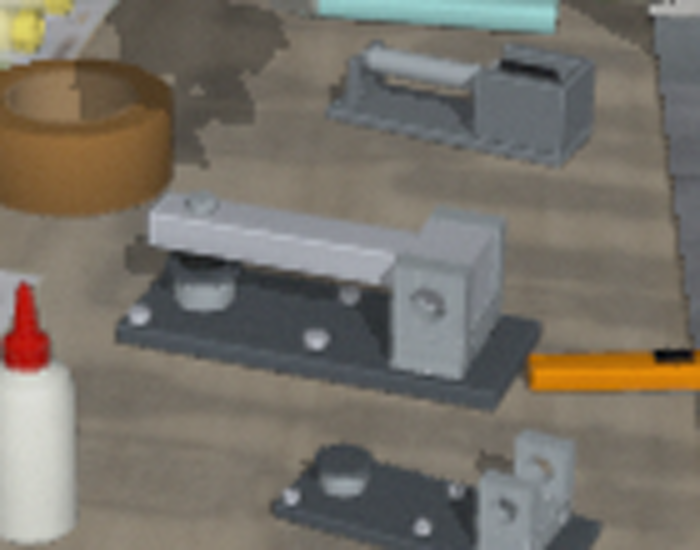

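View pics/w5c.png

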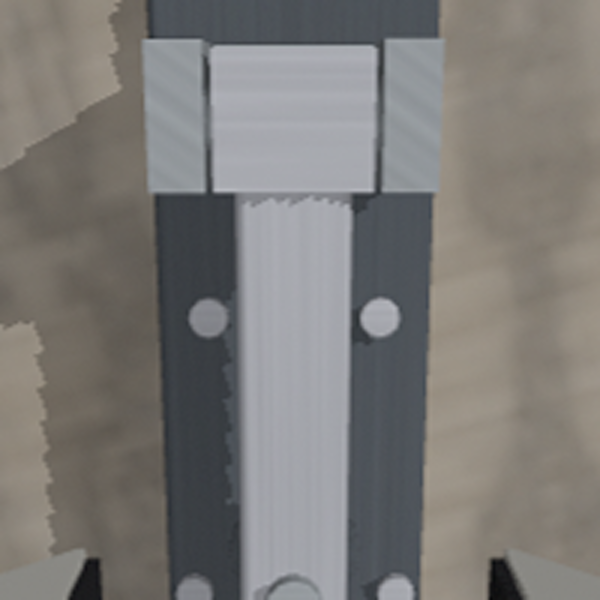

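Bar is seated: in the crop the block lies between the ears with gaps on both sides, about 0.6 mm off in x. Next is the pin. I turn the tool so that joint 6 has room for the insertion from the −y side.

```bash
python3 - <<'E'
from h import *
plan([485,-278,170],63-180)
E
```

```text
tcp [546.   -5.9 188.2] jaw 73.76 tilt [ 8.e-04  0.e+00 -1.e+00] q6 -1.44 | shift [ 0.607 -0.586 -9.276] turn units 2.152
```

Call:
{"method": "send_rows", "body": {
  "series": "0.3 0.3 -0.3 -1.5 2;0.3 0.6 -0.58 -3 4;0.3 0.6 -0.58 -4.7 6;0.3 0.6 -0.58 -6.4 8;0.3 0.6 -0.58 -8 10;0.3 0.6 -0.58 -9.27 12;0.3 0.6 -0.58 -9.27 14;0.3 0.6 -0.58 -9.27 16"
}}

```text
time: 9.93
tool_pos: [484.0, -278.0, 168.0]
tcp_rot: [2.557, 1.567, 2.441]
contact_force: [-0.7, -0.2, 0.4]
grip_width: 59.5
```

Call:
{"method": "send_rows", "body": {
  "series": "0.3 0 0 0 2;0.3 0 0 0 4;0.3 0 0 0 6;0.3 0 0 0 8;0.3 0 0 0 10;0.3 0 0 0 12;0.3 0 0 0 14;0.3 0 0 0 16"
}}

```text
time: 10.92
tool_pos: [484.3, -277.2, 168.2]
tcp_rot: [-2.318, 1.568, 2.454]
contact_force: [0.5, 0.6, 0.4]
grip_width: 59.7
```

Call:
{"method": "send_rows", "body": {
  "series": "0.3 0 0 0 2;0.3 0 0 0 4;0.3 0 0 0 6.15;0.3 0 0 0 6.15;0.3 0 0 0 6.15"
}}

```text
time: 11.55
tool_pos: [484.7, -277.5, 168.9]
tcp_rot: [-1.801, 1.569, 2.444]
contact_force: [-0.2, 0.1, 0.2]
grip_width: 59.7
```

```bash
python3 look.py w6 pin_mid pin_tip pin_rest
```

```text
pin_mid [ 491.2 -281.4   33.5] 0.65 [[318. 221.]]
pin_tip [ 534.7 -303.5   36.1] 0.71 [[318. 159.]]
pin_tip [ 696.3 -196.4    3.1] 0.62 [[99. 29.]]
pin_rest [ 474.  -276.8    2.2] 0.96 [[322. 232.]]
tcp [ 485.  -277.8  169.6] jaw -116.92 tilt [-2.e-04  2.e-04 -1.e+00] q6 1.38 | shift [0. 0. 0.] turn units 0.0
```

View pics/w6.png

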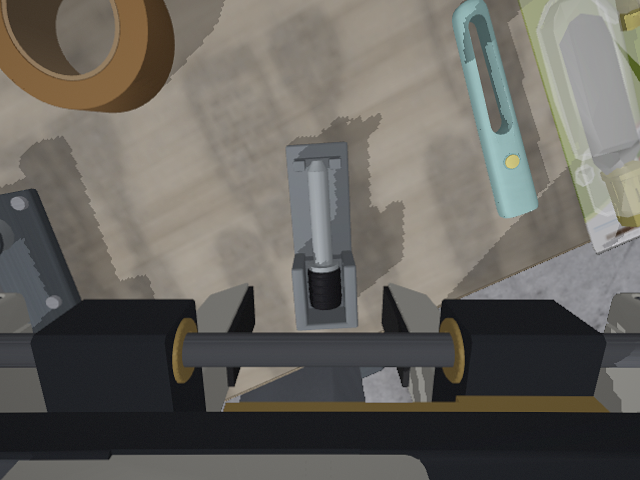

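```bash
python3 - <<'E'
from h import *
import pickle
c=pickle.load(open("w6.pkl","rb"))
cv2.imwrite("pics/w6c.png",cv2.resize(c["pixels"][135:335,270:370,::-1],None,fx=3,fy=3,interpolation=cv2.INTER_CUBIC))
E
```

```text
(no output)
```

View pics/w6c.png

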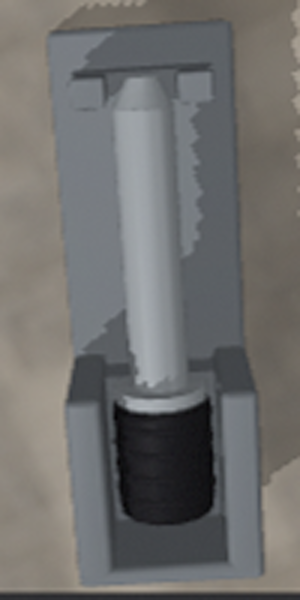

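```bash
python3 - <<'E'
from fit import *
import pickle
c=pickle.load(open("w6.pkl","rb"))
k=lambda a:np.array(a,float)/3+[270,135]-.4
q=unproj(c,k([(141,110),(160,385),(139,78)]),34);print(q.round(1))
d=q[0]-q[1];print("yaw",np.degrees(np.arctan2(d[1],d[0])),np.hypot(*d[:2]))
# rest: plate far corners z=8 (x=75,y=+-26), block top rear corners z=50 x=-75,
L=[(75,26,8),(75,-26,8),(-75,26,50),(-75,-26,50)]
p,r=fitp(c,L,k([(48,31),(233,21),(82,585),(262,574)]),[476,-277,-.47,0]);print(p.round(2),np.degrees(p[2]),r.round(1).tolist())
a=p[2]
for x in(15,-5,63):print(x,p[:2]+x*np.array([np.cos(a),np.sin(a)]))
E
```

```text
[[ 526.9 -298.6   34. ]
 [ 457.3 -269.2   34. ]
 [ 534.4 -301.8   34. ]]
yaw -22.856247812070425 75.61982140852585
[ 4.7608e+02 -2.7756e+02 -4.1000e-01 -5.1800e+00] -23.403726264139006 [[-0.0, 0.3], [0.1, -0.1], [-0.6, -0.3], [0.6, 0.1]]
15 [ 489.84174978 -283.5158818 ]
-5 [ 471.48717388 -275.57173027]
63 [ 533.89273194 -302.58184547]
```

```bash
python3 - <<'E'
from h import *
plan([472.5,-275.8,16],-113.1)
E
```

```text
tcp [ 485.  -277.8  169.6] jaw -116.92 tilt [-2.e-04  2.e-04 -1.e+00] q6 1.38 | shift [ 5.119 -0.4    0.13 ] turn units -0.763
```

Call:
{"method": "send_rows", "body": {
  "series": "0.2 1 -0.4 0.13 -0.76;0.2 2.5 -0.4 0.13 -0.76;0.2 3.5 -0.4 0.13 -0.76;0.2 4.3 -0.4 0.13 -0.76;0.2 4.8 -0.4 0.13 -0.76;0.2 5.1 -0.4 0.13 -0.76;0.2 5.1 -0.4 0.13 -0.76;0.2 5.1 -0.4 0.13 -0.76"
}}

```text
time: 12.75
tool_pos: [473.1, -276.2, 17.5]
tcp_rot: [1.373, 1.569, -0.602]
contact_force: [0.6, 0.3, 0.4]
grip_width: 55.0
```

```bash
python3 - <<'E'
from h import *
plan([472.5,-275.8,16],-113.1)
import pickle
c=capture("side")
cv2.imwrite("pics/s7.png",cv2.resize(c["pixels"][165:245,290:400,::-1],None,fx=6,fy=6,interpolation=cv2.INTER_CUBIC))
E
```

```text
tcp [ 473.1 -276.2   17.5] jaw -113.18 tilt [ 1.3e-03 -9.0e-04 -1.0e+00] q6 1.31 | shift [ 0.049 -0.024 -0.004] turn units -0.017
```

View pics/s7.png

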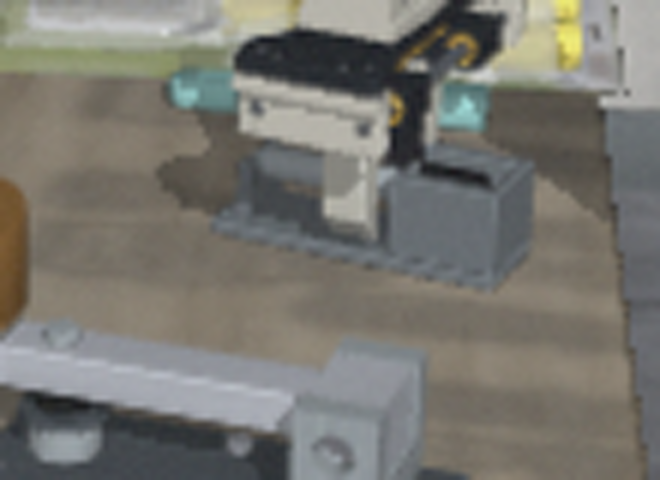

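Call:
{"method": "send_rows", "body": {
  "series": "-1 0.03 0 0 0;-1 0.03 0 0 0;-1 0.03 0 0 0;-1 0.03 0 0 0;-1 0.03 0 0 0"
}}

```text
time: 13.42
tool_pos: [472.6, -275.8, 15.8]
tcp_rot: [-2.618, 1.571, 1.689]
contact_force: [0.1, -0.1, 0.9]
grip_width: 15.4
```

Call:
{"method": "send_rows", "body": {
  "series": "-1 -0.5 0 0 0;-1 -1.3 0 0 0;-1 -2.3 0 0 0;-1 -3.5 0 0 0;-1 -4 0 0 0;-1 -4 0 0 0"
}}

```text
time: 14.18
tool_pos: [472.9, -276.1, 136.7]
tcp_rot: [1.334, 1.569, -0.641]
contact_force: [-0.6, -0.3, -1.5]
grip_width: 15.3
```

```bash
python3 look.py w8
```

```text
tcp [ 472.3 -275.6  135.4] jaw -113.19 tilt [-3.e-04  3.e-04 -1.e+00] q6 1.31 | shift [0. 0. 0.] turn units 0.0
```

View pics/w8.png

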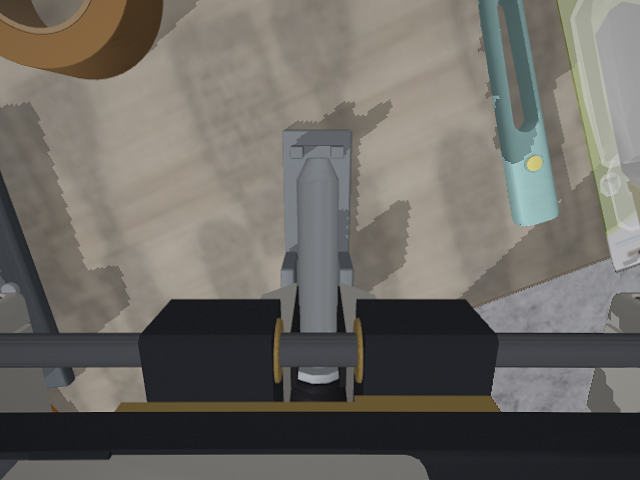

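```bash
python3 - <<'E'
from h import *
import pickle
c=pickle.load(open("w8.pkl","rb"))
p,R,o=T()
q=unproj(c,[(318,158),(318,180)],p[2]+18.2);print(((q-p)@R).round(1))
q=unproj(c,[(302,180),(337,180),(300,290),(337,290)],p[2]+18.2);print(((q-p)@R).round(1))
plan([446.8,-100,100],-16.15)
c=pickle.load(open("w5.pkl","rb"));print("knife",unproj(c,[(325,85),(285,0)],15).round(0))
E
```

```text
[[-18.2  67.8   1. ]
 [-18.2  59.8   1. ]]
[[-18.2  59.8  -5. ]
 [-18.2  59.8   8.1]
 [-18.2  15.1  -6.4]
 [-18.2  15.1   8.7]]
tcp [ 472.3 -275.6  135.4] jaw -113.19 tilt [-3.e-04  3.e-04 -1.e+00] q6 1.31 | shift [ 1.184 -3.087 -5.046] turn units 16.592
knife [[440.  31.  15.]
 [372.  18.  15.]]
```

Call:
{"method": "send_rows", "body": {
  "series": "-1 0 -0.7 -1.2 -2;-1 0 -1.5 -2.5 -4;-1 0 -2.3 -3.8 -6;-1 0 -3.1 -5.05 -8;-1 0 -3.1 -5.05 -10;-1 0 -3.1 -5.05 -12;-1 0 -3.1 -5.05 -14;-1 0 -3.1 -5.05 -16"
}}

```text
time: 15.22
tool_pos: [445.8, -99.5, 134.3]
tcp_rot: [-2.978, 1.568, 2.732]
contact_force: [-0.3, -0.1, -1.8]
grip_width: 14.9
```

Call:
{"method": "send_rows", "body": {
  "series": "-1 0.6 0 0 -2;-1 1.18 0 0 -3.41;-1 1.18 0 0 -3.41;-1 1.18 0 0 -3.41"
}}

```text
time: 15.72
tool_pos: [446.7, -99.9, 100.2]
tcp_rot: [2.885, 1.57, 2.601]
contact_force: [0.0, 0.8, -1.7]
grip_width: 14.9
```

```bash
python3 look.py w9; python3 - <<'E'
from h import *
plan([444.8,-101.8,31.8],-16.15)
E
```

```text
tcp [ 446.9 -100.   100.5] jaw -16.26 tilt [ 1.e-04  1.e-04 -1.e+00] q6 -0.1 | shift [0. 0. 0.] turn units 0.0
tcp [ 446.9 -100.   100.5] jaw -16.26 tilt [ 1.e-04  1.e-04 -1.e+00] q6 -0.1 | shift [ 2.291 -0.078 -0.052] turn units -0.021
```

View pics/w9.png

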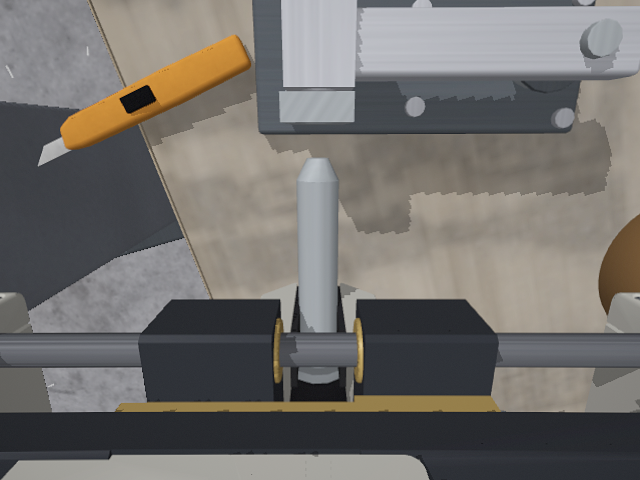

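Call:
{"method": "send_rows", "body": {
  "series": "-1 0.8 -0.08 -0.05 -0.02;-1 1.6 -0.08 -0.05 -0.02;-1 2.1 -0.08 -0.05 -0.02;-1 2.29 -0.08 -0.05 -0.02;-1 2.29 -0.08 -0.05 -0.02"
}}

```text
time: 16.4
tool_pos: [444.9, -101.9, 32.0]
tcp_rot: [0.303, 1.571, 0.022]
contact_force: [-0.2, 0.2, -0.8]
grip_width: 15.0
```

```bash
python3 look.py w10; python3 - <<'E'
from h import *
import pickle
c=pickle.load(open("w10.pkl","rb"))
cv2.imwrite("pics/w10c.png",cv2.resize(c["pixels"][10:210,220:420,::-1],None,fx=3,fy=3,interpolation=cv2.INTER_CUBIC))
c=capture("side")
cv2.imwrite("pics/s10.png",cv2.resize(c["pixels"][175:275,280:400,::-1],None,fx=6,fy=6,interpolation=cv2.INTER_CUBIC))
c=capture("scene")
cv2.imwrite("pics/c10.png",cv2.resize(c["pixels"][220:310,260:380,::-1],None,fx=6,fy=6,interpolation=cv2.INTER_CUBIC))
E
```

```text
tcp [ 445.1 -102.    32.2] jaw -16.07 tilt [ 9.e-04 -3.e-04 -1.e+00] q6 -0.11 | shift [0. 0. 0.] turn units 0.0
```

View pics/w10c.png

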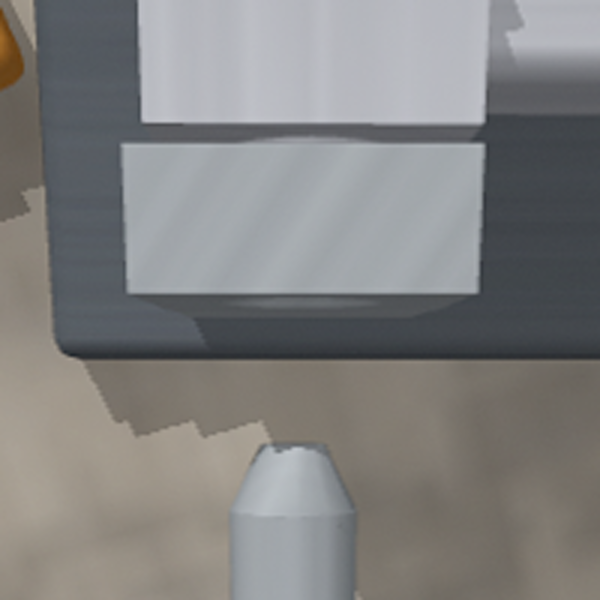

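View pics/s10.png

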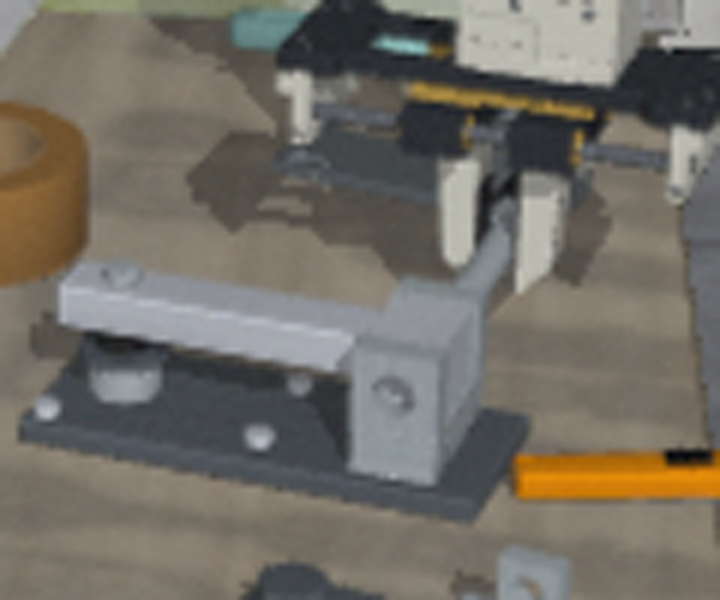

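View pics/c10.png

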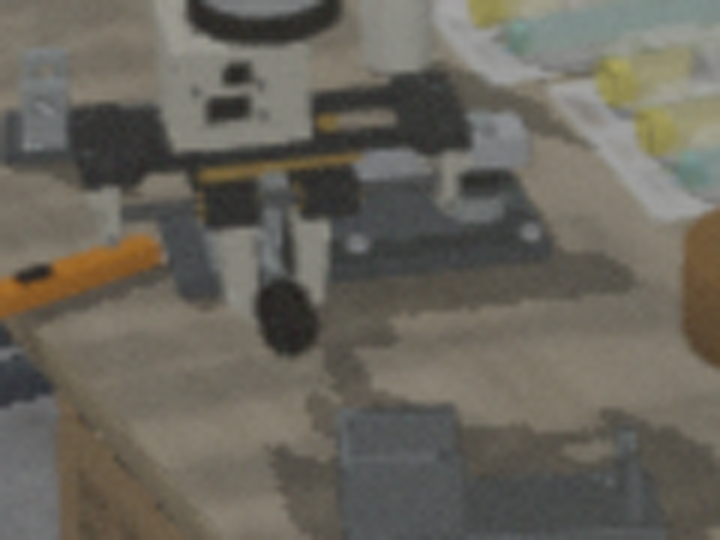

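```bash
python3 - <<'E'
from fit import *
import pickle
c=pickle.load(open("w10.pkl","rb"))
k=lambda a:np.array(a,float)/3+[220,10]-.4
E=[(-18,-22,68),(18,-22,68),(18,-36,68),(-18,-36,68)]
p,r=fitp(c,E,k([(122,144),(485,144),(480,294),(127,294)]),[478,13,-.28,0]);print(p.round(2),np.degrees(p[2]),r.round(1).tolist())
a=p[2];M=np.array([[np.cos(a),np.sin(a)],[-np.sin(a),np.cos(a)]])
B=[(-17,20,34),(17,20,34),(17,-20,34),(-17,-20,34)]
q=unproj(c,k([(142,123),(485,123)]),67+p[3]);print("block",(M@(q[:,:2]-p[:2]).T).T.round(1))
q=unproj(c,k([(292,443),(292,515),(292,595)]),50+p[3]);print("pin",(M@(q[:,:2]-p[:2]).T).T.round(1))
q=unproj(c,k([(229,517),(355,517),(230,597),(357,597)]),50+p[3]);print("pin w",(M@(q[:,:2]-p[:2]).T).T.round(1))
q=unproj(c,k([(260,443),(328,443)]),50+p[3]);print("tip w",(M@(q[:,:2]-p[:2]).T).T.round(1))
tp=T()[0];print("tcp",M@(tp[:2]-p[:2]))
E
```

```text
[ 4.7785e+02  1.3140e+01 -2.8000e-01 -5.7000e-01] -16.07521097577748 [[-0.1, -0.1], [0.2, -0.1], [-0.4, 0.1], [0.3, 0.2]]
block [[-16. -20.]
 [ 18. -20.]]
pin [[ -1.2 -52. ]
 [ -1.2 -60.7]
 [ -1.2 -70.8]]
pin w [[ -9.1 -61. ]
 [  6.6 -61. ]
 [ -9.1 -71.1]
 [  7.  -71.1]]
tip w [[ -5.1 -52. ]
 [  3.2 -52. ]]
tcp [   0.49389034 -119.70208418]
```

Call:
{"method": "send_rows", "body": {
  "series": "-1 0 0.1 0.05 0;-1 0 0.2 0.05 0;-1 0 0.35 0.05 0;-1 0 0.5 0.05 0;-1 0 0.65 0.05 0;-1 0 0.75 0.05 0"
}}

```text
time: 17.3
tool_pos: [452.4, -80.3, 31.7]
tcp_rot: [1.599, 1.571, 1.32]
contact_force: [0.1, 0.2, -1.1]
grip_width: 15.1
```

```bash
python3 look.py w11; python3 - <<'E'
from h import *
import pickle
c=pickle.load(open("w11.pkl","rb"))
cv2.imwrite("pics/w11c.png",cv2.resize(c["pixels"][50:250,220:420,::-1],None,fx=3,fy=3,interpolation=cv2.INTER_CUBIC))
c=capture("side")
cv2.imwrite("pics/s11.png",cv2.resize(c["pixels"][175:275,280:400,::-1],None,fx=6,fy=6,interpolation=cv2.INTER_CUBIC))
E
```

```text
tcp [452.4 -80.1  31.7] jaw -16.03 tilt [-1.e-04  2.e-04 -1.e+00] q6 -0.06 | shift [0. 0. 0.] turn units 0.0
```

View pics/w11c.png

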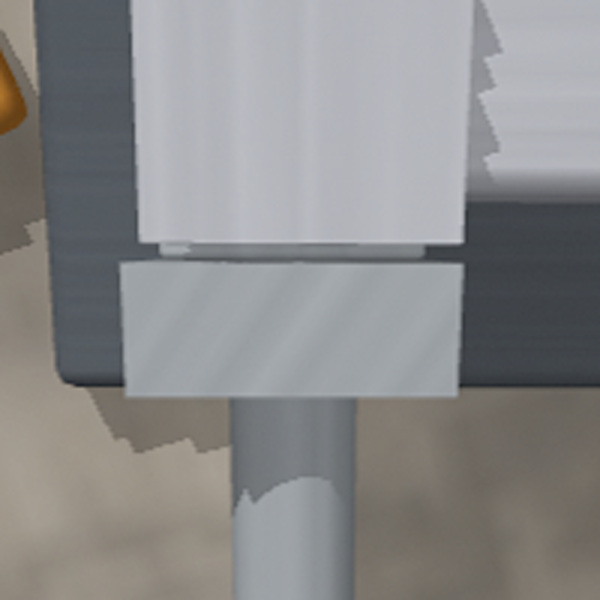

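View pics/s11.png

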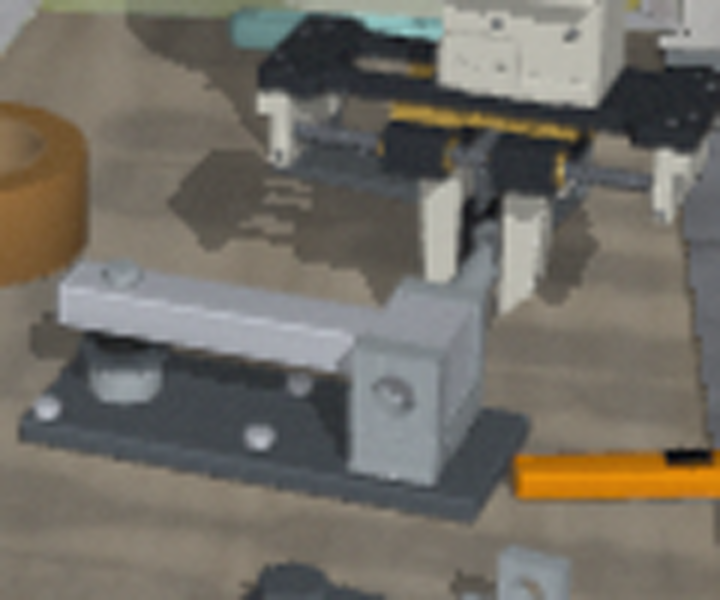

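Call:
{"method": "send_rows", "body": {
  "series": "-1 0 0.12 0.01 0;-1 0 0.25 0.01 0;-1 0 0.4 0.01 0;-1 0 0.55 0.01 0;-1 0 0.7 0.01 0;-1 0 0.75 0.01 0"
}}

```text
time: 18.15
tool_pos: [459.0, -58.8, 31.7]
tcp_rot: [0.592, 1.571, 0.312]
contact_force: [-0.2, 0.1, -0.4]
grip_width: 15.5
```

Call:
{"method": "send_rows", "body": {
  "series": "-1 0 0.12 0 0;-1 0 0.25 0 0;-1 0 0.4 0 0;-1 0 0.55 0 0;-1 0 0.65 0 0;-1 0 0.75 0 0;-1 0 0.75 0 0"
}}

```text
time: 19.02
tool_pos: [465.1, -37.3, 31.7]
tcp_rot: [1.075, 1.571, 0.795]
contact_force: [0.6, 0.1, -0.4]
grip_width: 15.2
```

```bash
python3 look.py w12; python3 - <<'E'
from h import *
import pickle
c=pickle.load(open("w12.pkl","rb"))
cv2.imwrite("pics/w12c.png",c["pixels"][100:420,150:490,::-1])
c=capture("side")
cv2.imwrite("pics/s12.png",cv2.resize(c["pixels"][175:275,280:400,::-1],None,fx=6,fy=6,interpolation=cv2.INTER_CUBIC))
E
```

```text
tcp [465.  -37.3  31.7] jaw -16.03 tilt [-0.e+00  2.e-04 -1.e+00] q6 0.03 | shift [0. 0. 0.] turn units 0.0
```

View pics/w12c.png

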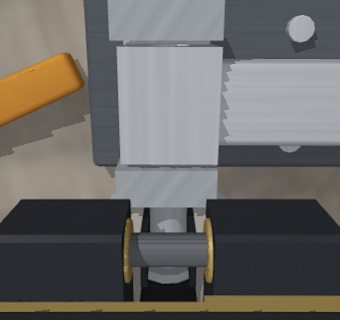

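View pics/s12.png

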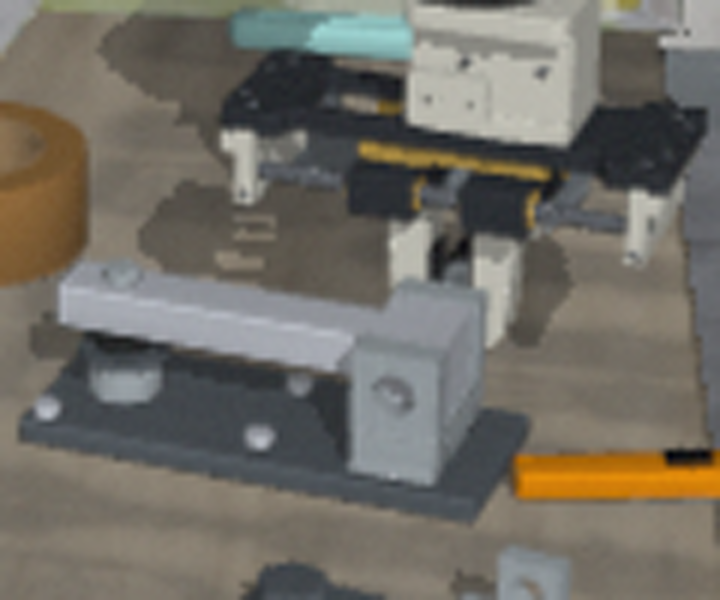

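Call:
{"method": "send_rows", "body": {
  "series": "-1 0 0.1 0 0;-1 0 0.1 0 0;0.1 0 0.1 0 0;0.1 0 0.1 0 0;0.1 0 0.1 0 0;0.1 0 0.1 0 0"
}}

```text
time: 19.88
tool_pos: [465.9, -34.6, 31.7]
tcp_rot: [1.216, 1.571, 0.935]
contact_force: [-1.7, 0.3, 0.0]
grip_width: 48.8
```

Call:
{"method": "send_rows", "body": {
  "series": "0.1 0 -0.3 0 0;0.1 0 -0.8 0 0;0.1 0 -1.25 0 0;0.1 0 -1.25 0 0"
}}

```text
time: 20.38
tool_pos: [455.2, -71.9, 31.7]
tcp_rot: [1.31, 1.571, 1.028]
contact_force: [0.0, 0.1, -0.1]
grip_width: 50.3
```

```bash
python3 look.py w13; python3 - <<'E'
from h import *
c=capture("side")
cv2.imwrite("pics/s13.png",cv2.resize(c["pixels"][175:275,280:400,::-1],None,fx=6,fy=6,interpolation=cv2.INTER_CUBIC))
c=capture("scene")
cv2.imwrite("pics/c13.png",cv2.resize(c["pixels"][220:310,260:380,::-1],None,fx=6,fy=6,interpolation=cv2.INTER_CUBIC))
E
```

```text
tcp [455.3 -71.3  31.7] jaw -16.14 tilt [ 0.e+00  2.e-04 -1.e+00] q6 -0.04 | shift [0. 0. 0.] turn units 0.0
```

View pics/w13.png

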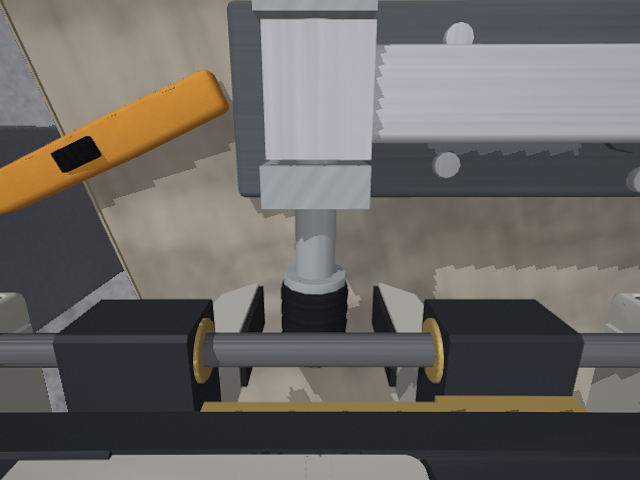

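View pics/s13.png

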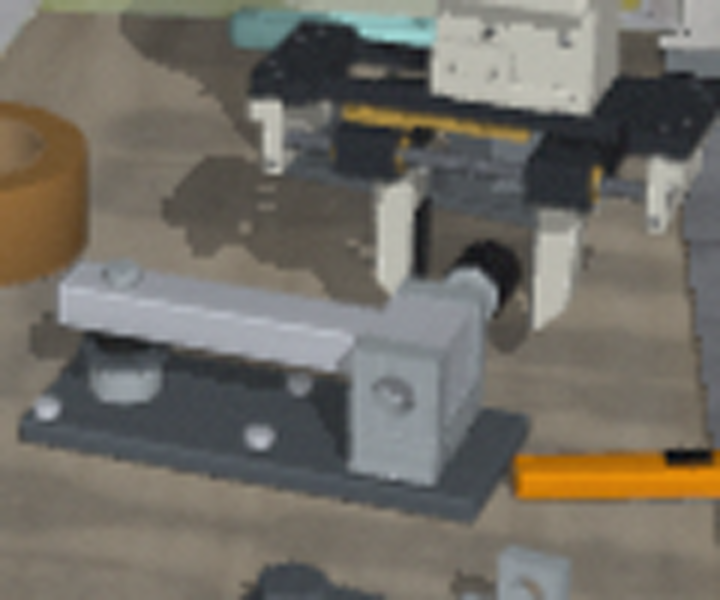

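View pics/c13.png

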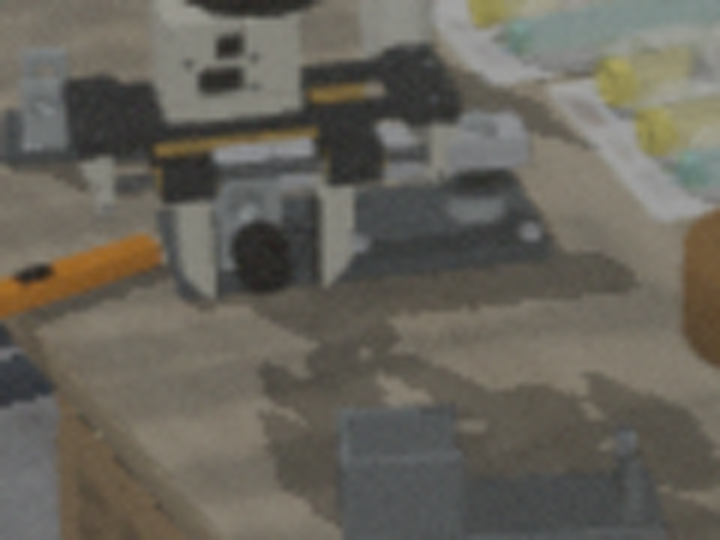

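Call:
{"method": "send_rows", "body": {
  "series": "0.1 0.06 0 -0.03 0;-1 0.06 0 -0.03 0;-1 0.06 0 -0.03 0;-1 0.06 0 -0.03 0;-1 0.06 0 -0.03 0;-1 0.06 0 -0.03 0"
}}

```text
time: 21.28
tool_pos: [454.7, -70.3, 29.9]
tcp_rot: [1.457, 1.571, 1.177]
contact_force: [-0.2, 1.1, -0.5]
grip_width: 27.2
```

Call:
{"method": "send_rows", "body": {
  "series": "-1 -0.04 0.0 0.02 0;-1 -0.06 0.1 0.03 0;-1 -0.06 0.2 0.03 0;-1 -0.06 0.2 0.03 0"
}}

```text
time: 21.78
tool_pos: [457.2, -64.5, 31.6]
tcp_rot: [2.118, 1.571, 1.838]
contact_force: [0.7, 0.3, -2.0]
grip_width: 27.4
```

```bash
python3 look.py w14; python3 - <<'E'
from h import *
c=capture("side")
cv2.imwrite("pics/s14.png",cv2.resize(c["pixels"][175:275,280:400,::-1],None,fx=6,fy=6,interpolation=cv2.INTER_CUBIC))
E
```

```text
tcp [457.2 -64.6  31.6] jaw -16.03 tilt [-1.e-04  3.e-04 -1.e+00] q6 -0.03 | shift [0. 0. 0.] turn units 0.0
```

View pics/w14.png

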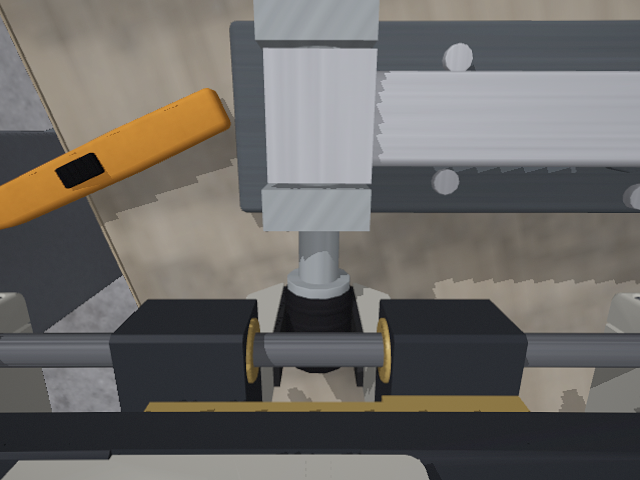

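View pics/s14.png

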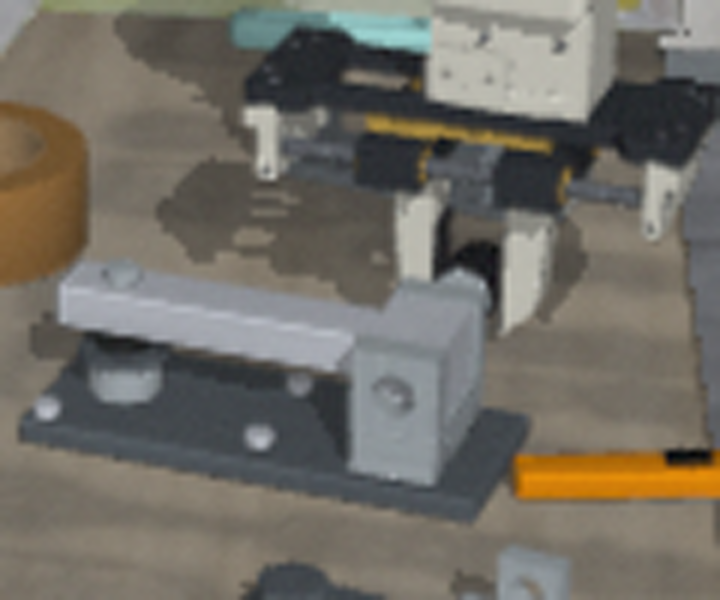

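Call:
{"method": "send_rows", "body": {
  "series": "-1 0 0.1 0 0;-1 0 0.2 0 0;-1 0 0.3 0 0;-1 0 0.4 0 0;-1 0 0.5 0 0;-1 0 0.6 0 0;-1 0 0.6 0 0"
}}

```text
time: 22.75
tool_pos: [462.0, -47.1, 31.7]
tcp_rot: [2.47, 1.57, 2.19]
contact_force: [-2.5, 1.9, 0.0]
grip_width: 27.0
```

```bash
python3 look.py w15; python3 - <<'E'
from h import *
c=capture("side")
cv2.imwrite("pics/s15.png",cv2.resize(c["pixels"][175:275,280:400,::-1],None,fx=6,fy=6,interpolation=cv2.INTER_CUBIC))
E
```

```text
tcp [462.  -47.2  31.7] jaw -16.04 tilt [-3.e-04  5.e-04 -1.e+00] q6 0.01 | shift [0. 0. 0.] turn units 0.0
```

View pics/w15.png

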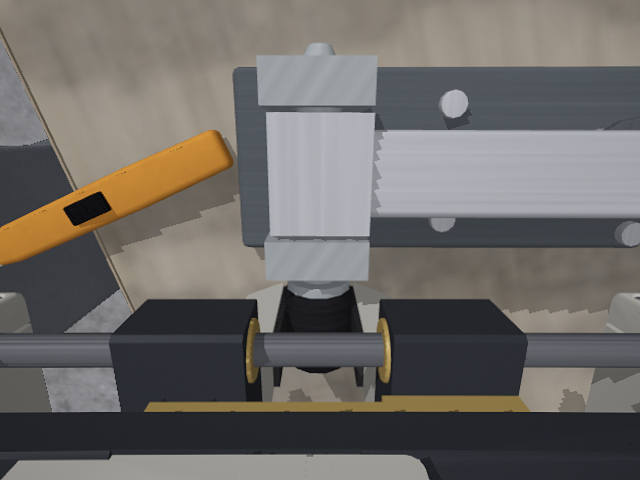

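View pics/s15.png

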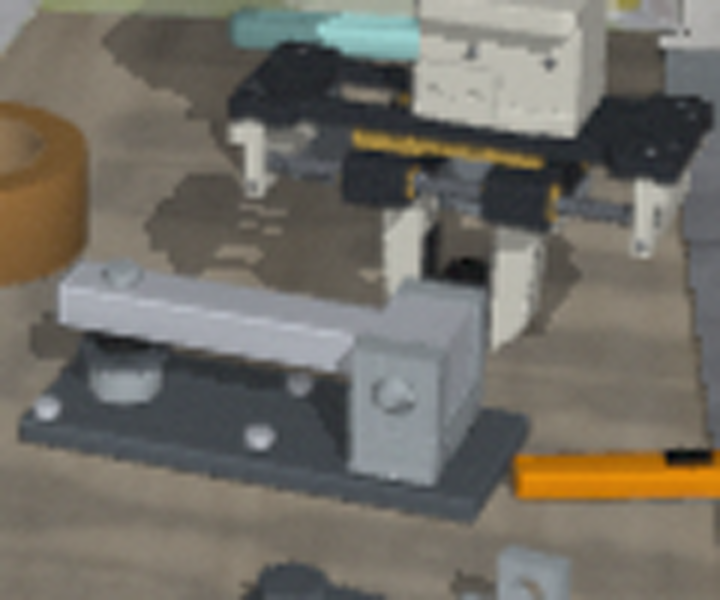

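Call:
{"method": "send_rows", "body": {
  "series": "-1 0 0.05 0 0;-1 0 0.1 0 0;-1 0 0.14 0 0;-1 0 0.14 0 0"
}}

```text
time: 23.35
tool_pos: [463.0, -43.7, 31.7]
tcp_rot: [-2.422, 1.57, -2.702]
contact_force: [-3.9, -2.8, 0.5]
grip_width: 27.4
```

Call:
{"method": "send_rows", "body": {
  "series": "-1 0 0.03 0 0;-1 0 0.05 0 0;-1 0 0.05 0 0"
}}

```text
time: 23.72
tool_pos: [463.4, -42.4, 31.8]
tcp_rot: [-2.335, 1.57, -2.614]
contact_force: [-4.5, -3.1, 0.9]
grip_width: 27.1
```

```bash
python3 look.py w16
```

```text
tcp [463.5 -42.4  31.8] jaw -16.04 tilt [-4.e-04 -3.e-04 -1.e+00] q6 0.02 | shift [0. 0. 0.] turn units 0.0
```

View pics/w16.png

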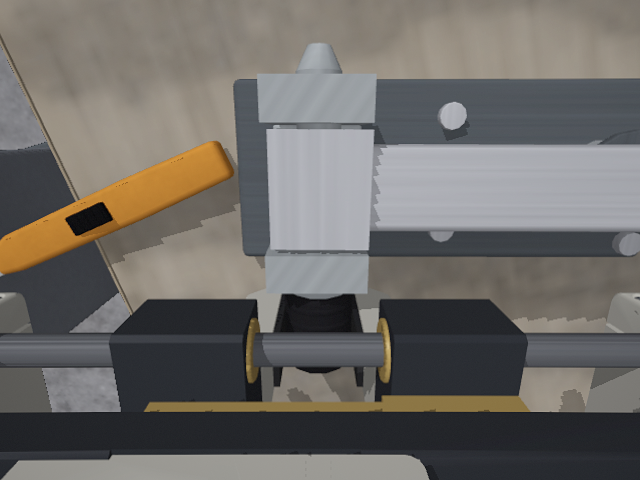

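Call:
{"method": "send_rows", "body": {
  "series": "-1 0 0.03 -0.03 0;-1 0 0.06 -0.03 0;-1 0 0.06 -0.03 0"
}}

```text
time: 24.15
tool_pos: [463.5, -41.5, 31.8]
tcp_rot: [-1.11, 1.569, -1.39]
contact_force: [-5.7, -10.7, 0.5]
grip_width: 27.4
```

Call:
{"method": "send_rows", "body": {
  "series": "-1 0 0.03 0 0;-1 0 0.06 0 0;-1 0 0.06 0 0"
}}

```text
time: 24.52
tool_pos: [463.6, -41.3, 31.9]
tcp_rot: [-1.435, 1.567, -1.714]
contact_force: [-8.6, -19.6, 2.9]
grip_width: 27.1
```

Call:
{"method": "send_rows", "body": {
  "series": "-1 0 -0.06 0 0;0 0 -0.06 0 0;0 0 -0.06 0 0;0 0 -0.06 0 0;0 0 -0.06 0 0"
}}

```text
time: 25.15
tool_pos: [463.6, -39.9, 31.8]
tcp_rot: [0.574, 1.57, 0.295]
contact_force: [0.5, -0.2, -0.4]
grip_width: 45.8
```

```bash
python3 look.py w17; python3 - <<'E'
from h import *
c=capture("side")
cv2.imwrite("pics/s17.png",cv2.resize(c["pixels"][175:275,280:400,::-1],None,fx=6,fy=6,interpolation=cv2.INTER_CUBIC))
E
```

```text
tcp [463.5 -39.9  31.7] jaw -16.03 tilt [ 4.e-04  1.e-04 -1.e+00] q6 0.03 | shift [0. 0. 0.] turn units 0.0
```

View pics/w17.png

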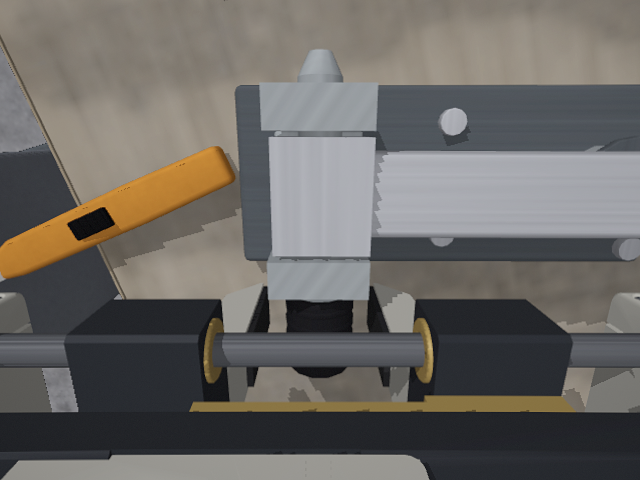

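View pics/s17.png

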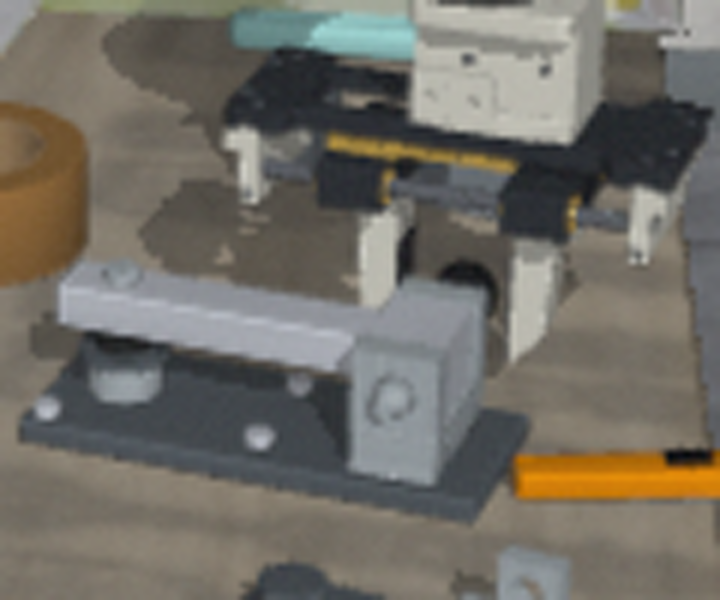

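Call:
{"method": "send_rows", "body": {
  "series": "0 -0.4 0 0 0;0 -1.2 0 0 0;0 -2.5 0 0 0;0 -4 -1 0 0;0 -4 -2 0 0;0 -4 -2 0 0;0 -4 -2 0 0"
}}

```text
time: 26.12
tool_pos: [446.6, -97.3, 151.8]
tcp_rot: [2.122, 1.57, 1.842]
contact_force: [0.4, -0.2, -0.3]
grip_width: 45.6
```

```bash
python3 look.py w18; python3 - <<'E'
from h import *
import pickle
c=pickle.load(open("w18.pkl","rb"))
cv2.imwrite("pics/w18c.png",cv2.resize(c["pixels"][60:290,230:400,::-1],None,fx=2.6,fy=2.6,interpolation=cv2.INTER_CUBIC))
c=capture("scene")
cv2.imwrite("pics/c18.png",cv2.resize(c["pixels"][220:310,260:380,::-1],None,fx=6,fy=6,interpolation=cv2.INTER_CUBIC))
E
```

```text
tcp [446.7 -97.1 151.6] jaw -16.03 tilt [-5.e-04  6.e-04 -1.e+00] q6 -0.1 | shift [0. 0. 0.] turn units 0.0
```

View pics/w18.png

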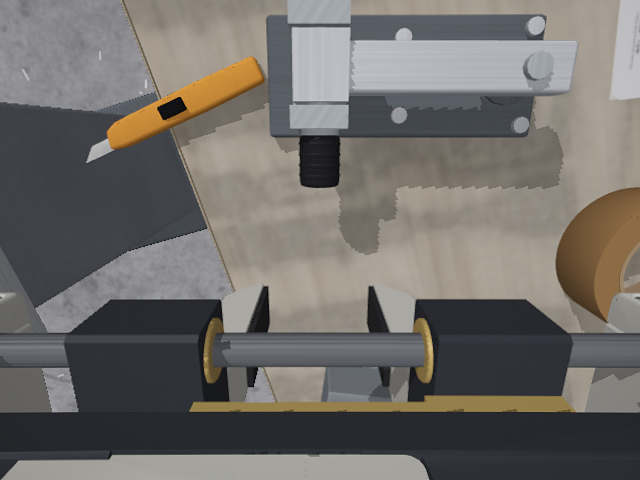

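View pics/w18c.png

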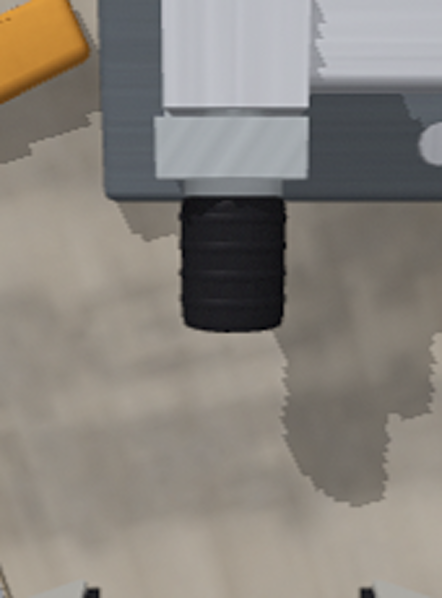

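View pics/c18.png

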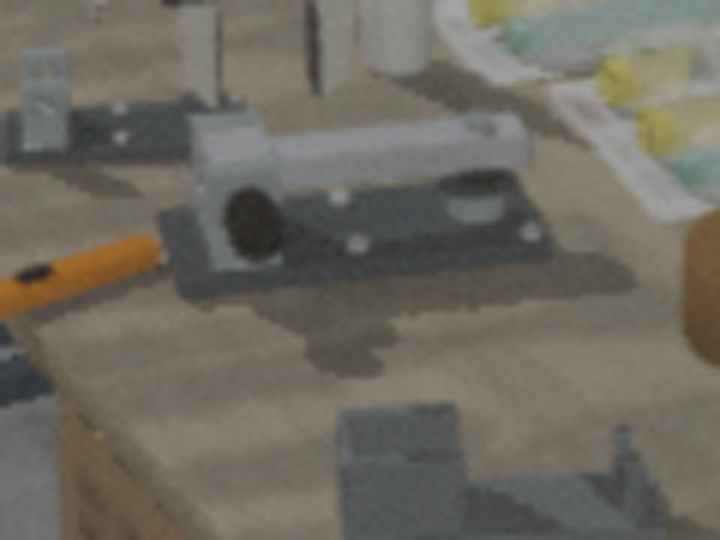

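```bash
python3 - <<'E'
from fit import *
import pickle
c=pickle.load(open("w18.pkl","rb"))
k=lambda a:np.array(a,float)/2.6+[230,60]-.4
E=[(-18,-22,68),(18,-22,68),(18,-36,68),(-18,-36,68)]
p,r=fitp(c,E,k([(155,116),(308,116),(307,178),(157,178)]),[478,13,-.28,0]);print(p.round(2),np.degrees(p[2]),r.round(1).tolist())
def loc(c,p,uv,z):
    a=p[2];M=np.array([[np.cos(a),np.sin(a)],[-np.sin(a),np.cos(a)]])
    return (M@(unproj(c,uv,z)[:,:2]-p[:2]).T).T.round(1)
print("knob front/end",loc(c,p,k([(233,197),(233,331)]),64+p[3]))
c=pickle.load(open("w17.pkl","rb"))
E=[(-18,36,68),(18,36,68),(18,22,68),(-18,22,68),(-18,-22,68),(18,-22,68),(18,-36,68),(-18,-36,68)]
p,r=fitp(c,E,[(260,83),(377,83),(375,130),(262,130),(267,261),(370,261),(369,299),(268,299)],[478,13,-.28,0]);print(p.round(2),np.degrees(p[2]),r.round(1).tolist())
print("tip",loc(c,p,[(320,49.5)],50+p[3]))
c=capture("side");pickle.dump(c,open("s18.pkl","wb"))
cv2.imwrite("pics/s18.png",cv2.resize(c["pixels"][175:275,280:400,::-1],None,fx=6,fy=6,interpolation=cv2.INTER_CUBIC))
E
```

```text
[ 4.7797e+02  1.3330e+01 -2.8000e-01 -1.7000e+00] -16.028924995041574 [[0.1, -0.0], [0.0, -0.1], [-0.1, 0.0], [-0.1, 0.1]]
knob front/end [[  0.3 -40.4]
 [  0.3 -73.2]]
[ 4.7791e+02  1.3220e+01 -2.8000e-01 -2.2100e+00] -16.03230061749769 [[-0.4, -0.4], [0.4, -0.5], [0.4, 0.5], [-0.3, 0.5], [0.2, 0.7], [-0.2, 0.6], [-0.7, -0.8], [0.7, -0.7]]
tip [[ 0.6 48.6]]
```

View pics/s18.png

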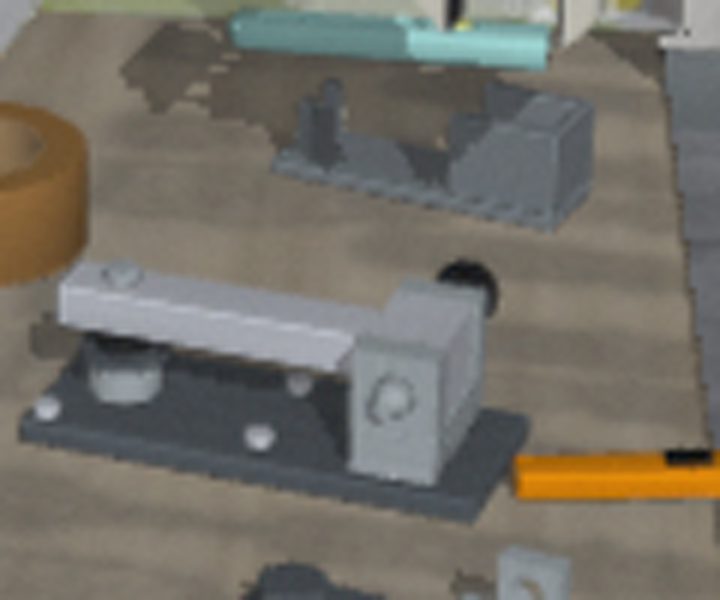

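```bash
python3 - <<'E'
from plant import *
o=get_obs();print(o["time"],o["contact_force"])
print(close_job())
E
```

```text
26.275 [-0.07402031 -1.38436414 -0.48424624]
the job is handed in; nothing more can be done
None
```

I laid the bar in the larger fixture, with its end block between the ears and its pad on the anvil. I threaded the pin from the −y side with a grip on the shank, then gripped the knob and pushed it home. The job was handed in at 26.3 s of the 72 s allowed, with the gripper open and clear of everything.

**Pin seated:**
- The push stopped moving at about 21 N, with the collar against the ear. The tool still sprang forward when the jaws opened, so the grip was pressing the collar home until I let go.
- The wrist pictures put the tip at y = +48.6 mm (48 is ideal) and the knob's front at −40.4 mm (−40). That is no visible gap, within about 0.5 mm.
- The knob's rear edge measured −73.2 mm (−74). It reads in the opposite sense to the other two, which I take as picture error.

**Bar and bench:**
- The side and scene pictures show the bar resting on the saddle and the anvil. I judged the pad's contact by eye only.
- In the pictures taken after the pin went in, the knife, tape roll, small fixture and pin rest looked undisturbed. I made no separate last check of the glue bottle, cards, whisk or teal handle.

**Disagreement:** the wrist camera read heights 1 to 5 mm low, so I used relative positions within one picture for the fits.

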